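# Fit heat-spreader plates under the modules and close the case

### The arm

A 6-joint arm with a two-finger parallel gripper is mounted at the origin on the work surface. World frame = base frame: x ahead of the robot, y to its left, z up, the work surface at z = 0. Lengths are in m, angles in degrees, forces in N, time in s.
With the tool pointing down it reaches from about 0.35 to 0.875 m from the base axis. Payload 4.2 kg.
Tool frame: the origin (TCP) lies on the front face of the gripper's body, between the roots of the fingers; the fingertips stand 70 mm ahead of it and the grasp point (between the pads) lies 51 mm ahead of it; x points along the fingers, y is the direction in which the jaws open and shut, and the axes are right-handed (so a half turn about x gives the same grasp; the last joint's range is limited). The gripper opens to 87 mm and grips with 3 to 60 N. Pads are 19 mm wide; open, the fingers measure 117 mm over their backs; the gripper's body (75 mm by 190 mm) begins 51 mm behind the grasp point.
Start: joints at [86.322, 22.042, 0.453, 0, -68.411, -14.817], TCP at [0.198, 0.593, 0.292] pointing down, gripper open.
Joint ranges: [-179.83, 179.83], [-69.29, 118.12], [-61.27, 80.66], [-181.25, 117.63], [-171.15, -9.14], [-177.46, 177.46]. Speed limits (degrees/s): [159.86, 159.86, 180, 180, 180, 180].

### API

Orientations are given as a 3x3 rotation matrix whose columns are the frame's x, y, z axes.
In Python, from station import r, viewer, spotter gives the robot as it stands.
- The arm moves only by the tool move_arm, never from a script. Its argument "series" is a list that holds one entry, the list of rows, each a list of 7 numbers: the turn, a rotation vector about the world's x, y, z scaled (see below), then the shift along the world's x, y, z scaled (see below), then the opening, from 0 (shut) to 1 (fully open). A call has 1 to 20 rows; each row shifts and turns the pose as measured when the row begins; what a row does not reach is not made up. The controller multiplies each number of a shift by 60 mm and each number of a turn by 8 degrees. A row lasts 1/8 s, in which the tool goes at most 62.5 mm and 10.7 degrees, less where a joint would pass 70% of its speed; a pose out of reach is approached as far as the arm can. A call with a number of a shift or a turn outside -1 to 1 is refused whole. A call with a gripper value outside its range is refused whole. The fingers move at their own pace and stop on an object; the grip force is fixed at half the most. Time passes only in rows, so rows that do not move let the fingers close. It gives the time, the measured TCP pose, the force and the opening at its end, in the units of the state.
- r.sense(): the state, without advancing time (a new reading comes with each control period).
- viewer.capture(name): name is "scene" or "side" or "wrist"; returns (picture, depth): 480x640x3 uint8, red, green, blue; 480x640 float32, m along the optical axis (not along the pixel's ray), 0 where there is no reading.
- viewer.camera_params(name): a dict with "mtx" (3x3 intrinsics, pixels), "pose" (4x4, takes a point from camera to world coordinates). Camera axes: x right, y down, z forward; pixel columns grow to the right and rows downward; lengths in m; the calibration is good to about 2 mm. The wrist camera is an equidistant fisheye: a pixel r from the principal point sees the ray r / f radians off the axis. A picture is of the moment at which its call begins: read the wrist's pose just before it. camera_params takes no time and is no camera call; for the wrist camera it gives the pose at the moment of the call.
- r.finish_job(): hands the job in, once; it reports no verdict.
Trained networks look in the newest picture that a camera, given by its name, has taken for a name from the list of things; names that differ only in an ending like _2 or _b are one class to them, and where a whole thing is asked for, a point or a joint stands for the part that bears it (a point fixed in the world has none). Each returns a list of dicts, best first, with "conf" (0 to 1); they miss things now and then, are a little off and sometimes report something else, mostly with a low value. They report only what shows in the picture. A call takes as long as a camera call. They do not tell look-alikes from the thing itself.
- spotter.find_in(camera, name): "centre" ([column, row] in pixels, amid what is visible of it).
- spotter.trace(camera, name): "mask" (480x640 bool, what is visible of it) and "centre" ([column, row] in pixels, amid what is visible of it).
The state is a dict: "time_s": time; "joints": joint angles; "joint_velocities": joint speeds; "effort": joint torques, N m; "tcp_pos": TCP position; "ee_rot": TCP orientation; "wrist_force": force on the tool from outside, world axes, zero at the start; "moment": the same for the moment, N m; "gripper_width": opening from 0.0 (shut) to 1.0 (fully open).
Only numpy, scipy, OpenCV 4.12 (cv2) and the standard library are available. Lean on these libraries where they do the work, as an engineer would, in place of code of your own. Each camera call takes 0.05 s, during which the arm holds its last target.

### The job

Under each of the three modules in the open case, slide the heat-spreader plate that fits its gap snugly, body first and fully home against the back wall: it is the thickest one that goes in by itself, so try them and never force one. Lay the plates left over flat in the black spares tray, and last set the cover on the case so that it sits seated and level on the rim.

Things in the scene. Friction and masses are not known exactly. Their poses are not given: they have to be found in the camera images.
- case: Open aluminium case fixed to the bench, outside 172 (x) x 202 (y) x 50 mm high, walls and floor 4 mm. Origin: centre of its underside; x points from its empty front half (nearer the robot) to its back wall (inside face at x = 82 mm), y left, z up. Three modules stand side by side along the back wall, at y = -63, 0 and 63 mm; the front half is free for setting down a plate.
- case_rim (a point): Centre of the case's mouth, level with its rim, 50 mm above the bench.
- cover: Loose grey cover, a sheet 172 (x) x 202 (y) x 3 mm, 0.3 kg. Origin: centre of the sheet's underside, which rests on the rim when seated. A 7 mm lip below it, sloping inwards, drops inside the case with 2.5 mm play. On top a black bow handle: bar along y, 82 mm long, 12 mm wide (x), 26 to 35 mm above the origin, on legs at y = +-36 mm. Either way round is right.
- tray_in (a point): Centre of the inner floor (3 mm above the bench) of the fixed black spares tray; inside 130 (x) x 124 (y) mm, walls 16 mm high from the bench. x, y, z as the tray's sides.
- module_a: Sensor module screwed down in the case: block 46 (x) x 58 (y) mm on two 5 mm skids along its sides, 48 mm apart inside; black board on top, highest point 42 mm over the bench. Origin: on the case's floor (4 mm over the bench) below its middle, axes as the case's; front edge at x = -23 mm. The gap under it is unknown, it differs from module to module: one plate fits it with 1.5 mm play.
- module_b: Sensor module screwed down in the case: block 46 (x) x 58 (y) mm on two 5 mm skids along its sides, 48 mm apart inside; black board on top, highest point 42 mm over the bench. Origin: on the case's floor (4 mm over the bench) below its middle, axes as the case's; front edge at x = -23 mm. The gap under it is unknown, it differs from module to module: one plate fits it with 1.5 mm play.
- module_c: Sensor module screwed down in the case: block 46 (x) x 58 (y) mm on two 5 mm skids along its sides, 48 mm apart inside; black board on top, highest point 42 mm over the bench. Origin: on the case's floor (4 mm over the bench) below its middle, axes as the case's; front edge at x = -23 mm. The gap under it is unknown, it differs from module to module: one plate fits it with 1.5 mm play.
- plate_8: Loose aluminium heat-spreader plate lying flat, 8 mm thick: body 48 (x) x 36 (y) mm and behind it a tail to grip, 18 mm wide, x = -24 to -62 mm. Origin: centre of the body's underside; x points away from the tail, z up. Home under a module, its front touches the case's back wall: origin at x = 58 mm in the case's frame. Too thick for the gap, it is stopped at the block's front edge.
- plate_12: Loose aluminium heat-spreader plate lying flat, 12 mm thick: body 48 (x) x 36 (y) mm and behind it a tail to grip, 18 mm wide, x = -24 to -62 mm. Origin: centre of the body's underside; x points away from the tail, z up. Home under a module, its front touches the case's back wall: origin at x = 58 mm in the case's frame. Too thick for the gap, it is stopped at the block's front edge.
- plate_16: Loose aluminium heat-spreader plate lying flat, 16 mm thick: body 48 (x) x 36 (y) mm and behind it a tail to grip, 18 mm wide, x = -24 to -62 mm. Origin: centre of the body's underside; x points away from the tail, z up. Home under a module, its front touches the case's back wall: origin at x = 58 mm in the case's frame. Too thick for the gap, it is stopped at the block's front edge.
- plate_20: Loose heat-spreader plate lying flat (None: absent), 20 mm thick: body 48 (x) x 36 (y) mm and behind it a tail to grip, 18 mm wide, x = -24 to -62 mm. Origin: centre of the body's underside; x points away from the tail, z up. Home under a module, its front touches the case's back wall: origin at x = 58 mm in the case's frame. Too thick for the gap, it is stopped at the block's front edge.
- plate_24: Loose heat-spreader plate lying flat (None: absent), 24 mm thick: body 48 (x) x 36 (y) mm and behind it a tail to grip, 18 mm wide, x = -24 to -62 mm. Origin: centre of the body's underside; x points away from the tail, z up. Home under a module, its front touches the case's back wall: origin at x = 58 mm in the case's frame. Too thick for the gap, it is stopped at the block's front edge.
Things that resemble listed ones, but are neither listed nor needed, are in the scene too. What is shaped like the part that bears tray_in but green is not meant.

How it is judged (in metres and radians):
On the way, in this order (a step that is already met when the one before it is completed fails the run):
1. every module has a plate fully home beneath it and the plates left over lie in the tray (distance between any of plate_8, plate_12, plate_16, plate_20, plate_24 and module_a below 0.009 m and distance between any of plate_8, plate_12, plate_16, plate_20, plate_24 and module_b below 0.009 m and distance between any of plate_8, plate_12, plate_16, plate_20, plate_24 and module_c below 0.009 m and (distance between plate_8 and module_a below 0.009 m or distance between plate_8 and module_b below 0.009 m or distance between plate_8 and module_c below 0.009 m or (x of plate_8 in the frame of tray_in between -0.062 and 0.062 m and y of plate_8 in the frame of tray_in between -0.06 and 0.06 m and z of plate_8 in the frame of tray_in between -0.004 and 0.01 m and angle between plate_8's own z axis and vertical below 0.1 rad)) and (distance between plate_12 and module_a below 0.009 m or distance between plate_12 and module_b below 0.009 m or distance between plate_12 and module_c below 0.009 m or (x of plate_12 in the frame of tray_in between -0.062 and 0.062 m and y of plate_12 in the frame of tray_in between -0.06 and 0.06 m and z of plate_12 in the frame of tray_in between -0.004 and 0.01 m and angle between plate_12's own z axis and vertical below 0.1 rad)) and (distance between plate_16 and module_a below 0.009 m or distance between plate_16 and module_b below 0.009 m or distance between plate_16 and module_c below 0.009 m or (x of plate_16 in the frame of tray_in between -0.062 and 0.062 m and y of plate_16 in the frame of tray_in between -0.06 and 0.06 m and z of plate_16 in the frame of tray_in between -0.004 and 0.01 m and angle between plate_16's own z axis and vertical below 0.1 rad)) and (distance between plate_20 and module_a below 0.009 m or distance between plate_20 and module_b below 0.009 m or distance between plate_20 and module_c below 0.009 m or (x of plate_20 in the frame of tray_in between -0.062 and 0.062 m and y of plate_20 in the frame of tray_in between -0.06 and 0.06 m and z of plate_20 in the frame of tray_in between -0.004 and 0.01 m and angle between plate_20's own z axis and vertical below 0.1 rad)) and (distance between plate_24 and module_a below 0.009 m or distance between plate_24 and module_b below 0.009 m or distance between plate_24 and module_c below 0.009 m or (x of plate_24 in the frame of tray_in between -0.062 and 0.062 m and y of plate_24 in the frame of tray_in between -0.06 and 0.06 m and z of plate_24 in the frame of tray_in between -0.004 and 0.01 m and angle between plate_24's own z axis and vertical below 0.1 rad))), for 0.2 s.
2. the cover is seated on the case (horizontal distance between cover and case_rim below 0.006 m and z of cover in the frame of case_rim between -0.003 and 0.003 m and angle between cover's own z axis and vertical below 0.03 rad and angle between the x axis of cover and the x axis of case, either way round below 0.06 rad), for 0.2 s.
At the end, for the whole second after the job is handed in: Each module has a plate home beneath it (origin within 9 mm of the module's; only the right choice lets all three go in); every other plate lies flat in the spares tray; the cover is within 6 mm of centred on the rim, 3 mm of its height, level within 0.03 rad, in line within 0.06 rad; all at rest (all of step 1 and all of step 2 and linear speed of each of plate_8, plate_12, plate_16, plate_20, plate_24, cover below 0.02 m/s); the robot touches nothing.
It fails at once if a module is pushed with more than 60 N (contact force between any of module_a, module_b, module_c and anything else above 60 N).
Of plate_20, plate_24 only 1 to 2 are there at a start; the rules pass over those that are not, and their reading is None.
At some moment in a run one of plate_8, plate_12, plate_16, plate_20, plate_24, cover may be knocked a few centimetres aside while the robot is not near it.
It also fails if it takes over 210 s, if anything falls off the work surface, if the arm or the gripper's body presses on something with over 40 N, if the wrist force passes 120 N, or if a joint passes its speed limit or range.

## Working session

There is one attempt and no reset: what is moved stays moved. The work goes in short steps, Python scripts to look and compute and a tool call to move; the robot and the scene stay as the last step left them, time stands still between calls to the robot, and variables do not carry over. Pictures are saved under pics/ and viewed, and the job is handed in when it is done.

Besides the shell and the picture viewer there is one more tool, called after "Emit:" in YAML: its name, and indented under it one key for each argument. move_arm: Moves the arm, as the interface text tells. Its arguments: {"type":"object","properties":{"series":{"type":"array","items":{"type":"array","items":{"type":"array","items":{"type":"number","minimum":-1,"maximum":1}}}}},"required":["series"]}

```bash
ls; mkdir -p pics
python3 - <<'E'
from station import r,viewer,spotter
import cv2,numpy as np
np.set_printoptions(precision=4,suppress=True)
print(r.sense())
for c in ["scene","side","wrist"]:
    p,d=viewer.capture(c); cv2.imwrite(f"pics/{c}0.png",p[:,:,::-1]); np.save(f"pics/{c}0.npy",d)
    print(c,viewer.camera_params(c))
E
```

```text
pics
{'time_s': 0.0, 'joints': array([ 86.3212,  22.0897,   0.3775,  -0.0298, -68.4114, -14.8162]), 'joint_velocities': array([ 0.0937, -0.0226,  0.0294, -0.1003,  0.0306,  0.0234]), 'effort': array([ -0.0005, -39.0669,  18.7403,   4.2199,   0.011 ,  -0.0002]), 'tcp_pos': array([0.1981, 0.5923, 0.2912]), 'ee_rot': array([[-0.0006, -0.3174, -0.9483],
       [-0.0021, -0.9483,  0.3174],
       [-1.    ,  0.0022, -0.0001]]), 'wrist_force': array([-0.6117, -0.1692,  0.0491]), 'moment': array([-0.0399, -0.091 ,  0.0433]), 'gripper_width': 1.0001326239065174}
scene {'mtx': array([[522.8113,   0.    , 317.6078],
       [  0.    , 522.8113, 240.1874],
       [  0.    ,   0.    ,   1.    ]]), 'pose': array([[-0.1835,  0.8131, -0.5524,  1.1067],
       [ 0.9829,  0.1604, -0.0904,  0.1526],
       [ 0.0151, -0.5596, -0.8286,  1.0895],
       [ 0.    ,  0.    ,  0.    ,  1.    ]])}
side {'mtx': array([[602.3518,   0.    , 333.8372],
       [  0.    , 602.3518, 248.3578],
       [  0.    ,   0.    ,   1.    ]]), 'pose': array([[ 0.9732, -0.1526,  0.1718,  0.1829],
       [-0.229 , -0.7048,  0.6714, -0.9353],
       [ 0.0186, -0.6928, -0.7209,  1.1068],
       [ 0.    ,  0.    ,  0.    ,  1.    ]])}
wrist {'mtx': array([[371.6483,   0.    , 323.694 ],
       [  0.    , 371.6483, 236.5747],
       [  0.    ,   0.    ,   1.    ]]), 'pose': array([[-0.3175, -0.9044, -0.2852,  0.2766],
       [-0.9483,  0.3033,  0.0938,  0.5657],
       [ 0.0017,  0.3002, -0.9539,  0.3836],
       [ 0.    ,  0.    ,  0.    ,  1.    ]])}
```

View pics/scene0.png

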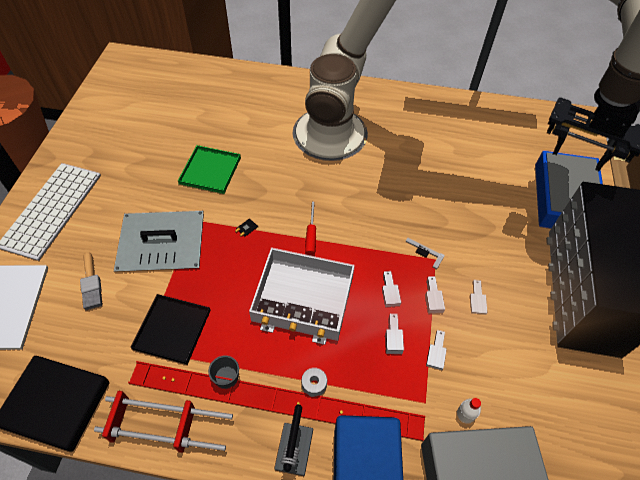

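View pics/side0.png

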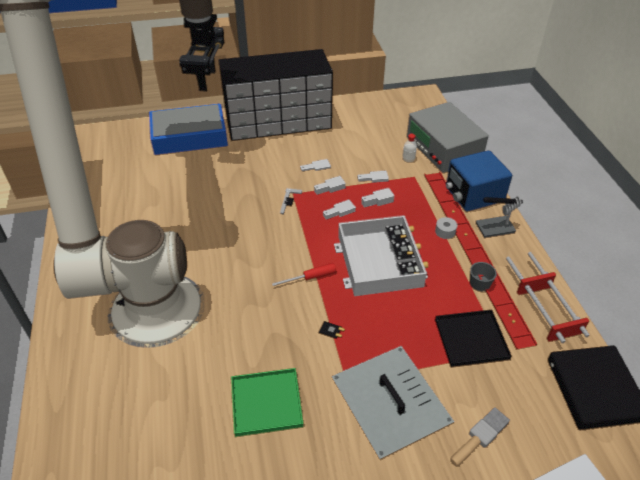

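View pics/wrist0.png

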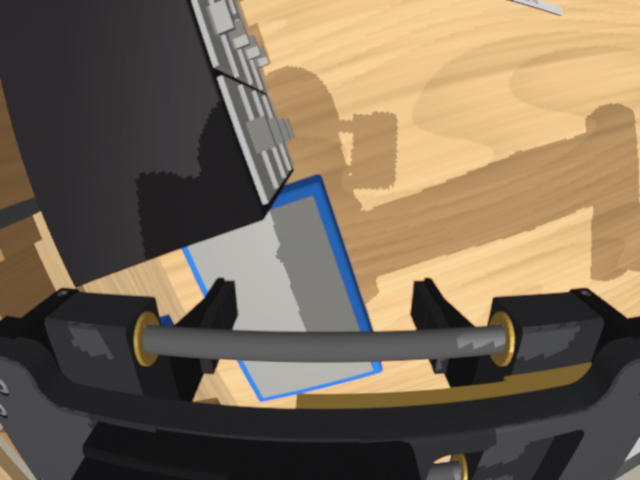

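```bash
cat > h.py <<'E'
import cv2,numpy as np
np.set_printoptions(precision=4,suppress=True)
from station import r,viewer,spotter
def cap(c,name=None):
    P=viewer.camera_params(c); p,d=viewer.capture(c)
    if name: cv2.imwrite(f"pics/{name}.png",p[:,:,::-1])
    return P,p,d
def rays(P,uv,fish=False):
    K=P["mtx"]; uv=np.asarray(uv,float)
    x=(uv[...,0]-K[0,2])/K[0,0]; y=(uv[...,1]-K[1,2])/K[1,1]
    if not fish: return np.stack([x,y,np.ones_like(x)],-1)
    t=np.hypot(x,y); s=np.where(t>1e-9,np.tan(t)/np.maximum(t,1e-9),1)
    return np.stack([x*s,y*s,np.ones_like(x)],-1)
def pts(P,d,fish=False):
    v,u=np.mgrid[0:480,0:640]
    R=rays(P,np.stack([u,v],-1),fish)*d[...,None]
    return R@P["pose"][:3,:3].T+P["pose"][:3,3]
def proj(P,X,fish=False):
    T=np.linalg.inv(P["pose"]); c=np.asarray(X)@T[:3,:3].T+T[:3,3]; K=P["mtx"]
    if not fish: q=c[...,:2]/c[...,2:3]
    else:
        rr=np.hypot(c[...,0],c[...,1]); q=c[...,:2]*(np.arctan2(rr,c[...,2])/np.maximum(rr,1e-9))[...,None]
    return q*np.array([K[0,0],K[1,1]])+K[:2,2]
E
python3 - <<'E'
from h import *
P,p,d=cap("scene")
W=pts(P,d); np.save("pics/W.npy",W)
for n in ["plate_8","module_a","cover","case","tray_in"]:
    for o in spotter.trace("scene",n):
        m=o["mask"]; w=W[m]; w=w[d[m]>0]
        z=w[:,2]
        rect=cv2.minAreaRect(np.float32(w[:,:2]))
        print(n,round(o["conf"],2),np.round(o["centre"]),"n",m.sum(),"med",np.median(w,0),"zpct",np.percentile(z,[5,50,75,95]),"rect",rect)
P,p,d=cap("side");W=pts(P,d);np.save("pics/Ws.npy",W)
for n in ["plate_8","cover","case","tray_in"]:
    for o in spotter.trace("side",n):
        m=o["mask"]; w=W[m]; w=w[d[m]>0]
        print("side",n,round(o["conf"],2),np.round(o["centre"]),m.sum(),"med",np.median(w,0),"zpct",np.percentile(w[:,2],[5,50,75,95]),cv2.minAreaRect(np.float32(w[:,:2])))
E
```

```text
plate_8 0.92 [437. 356.] n 557 med [0.6291 0.3446 0.011 ] zpct [0.001  0.011  0.0126 0.0148] rect ((0.6145831942558289, 0.34680163860321045), (0.03833534196019173, 0.09561260044574738), 84.68844604492188)
plate_8 0.84 [393. 292.] n 435 med [0.5023 0.2261 0.0154] zpct [0.0059 0.0154 0.017  0.0189] rect ((0.4891568124294281, 0.22543686628341675), (0.08776389062404633, 0.03515641763806343), 15.907952308654785)
plate_8 0.73 [160. 242.] n 4846 med [ 0.4678 -0.348   0.0102] zpct [0.006  0.0102 0.0118 0.0169] rect ((0.45545023679733276, -0.35464584827423096), (0.18905405700206757, 0.21051840484142303), 13.732478141784668)
plate_8 0.71 [478. 301.] n 407 med [0.4808 0.4312 0.0072] zpct [0.0029 0.0072 0.0088 0.0105] rect ((0.46982288360595703, 0.4323485791683197), (0.08576001971960068, 0.03657874837517738), 1.3561489582061768)
plate_8 0.56 [396. 336.] n 518 med [0.6144 0.246  0.0231] zpct [0.0107 0.0231 0.0246 0.0264] rect ((0.6046308279037476, 0.24857911467552185), (0.08701872080564499, 0.0400758758187294), 0.17580054700374603)
plate_8 0.55 [434. 300.] n 506 med [0.4988 0.3267 0.0191] zpct [0
[... 3176 characters left out ...]
7237), (0.08707170188426971, 0.059243492782115936), 13.578853607177734)
side cover 0.75 [390. 404.] 7627 med [ 0.4574 -0.3599  0.0095] zpct [0.0056 0.0095 0.0111 0.0146] ((0.4627872705459595, -0.3464099168777466), (0.17952468991279602, 0.2125074416399002), 13.926093101501465)
side tray_in 0.9 [263. 402.] 4164 med [ 0.2089 -0.3007  0.0022] zpct [-0.0018  0.0022  0.0044  0.0142] ((0.20929908752441406, -0.29534053802490234), (0.14630381762981415, 0.13979317247867584), 86.82168579101562)
side tray_in 0.84 [472. 339.] 3242 med [ 0.683  -0.2439  0.0029] zpct [-0.0012  0.0029  0.0054  0.0148] ((0.6839017271995544, -0.23959672451019287), (0.14382244646549225, 0.14631712436676025), 86.80025482177734)
```

```bash
cat >> h.py <<'E'
from scipy.optimize import minimize
PL=np.array([[24,18],[-24,18],[-24,9],[-62,9],[-62,-9],[-24,-9],[-24,-18],[24,-18]])/1000.
def rectp(a,b): return np.array([[a,b],[-a,b],[-a,-b],[a,-b]])/2
def tf(q,poly):
    c,s=np.cos(q[2]),np.sin(q[2]); return poly@np.array([[c,s],[-s,c]])+q[:2]
def fitpoly(X,poly,q0,reach=0.03,grid=0.001):
    """fit polygon footprint to top surface points: IoU of rasters"""
    X=X[:,:2]; c0=np.array(q0[:2]); N=240; S=grid/ (1 if True else 1)
    ext=max(np.abs(poly).max()*1.5+reach,0.05); n=int(2*ext/grid)
    img=np.zeros((n,n),np.float32)
    ij=((X-c0+ext)/grid).astype(int); ok=((ij>=0)&(ij<n)).all(1)
    img[ij[ok,1],ij[ok,0]]=1
    img=cv2.morphologyEx(img,cv2.MORPH_CLOSE,np.ones((5,5)))
    def f(q):
        m=np.zeros((n,n),np.uint8)
        cv2.fillPoly(m,[np.int32((tf(q,poly)-c0+ext)/grid*16-8)],1,shift=4)
        return -(m*img).sum()/np.maximum(m,img).sum()
    best=min((minimize(f,[q0[0]+dx,q0[1]+dy,q0[2]+da],method="Nelder-Mead",options=dict(initial_simplex=np.array([q0[0]+dx,q0[1]+dy,q0[2]+da])+np.array([[0,0,0],[.006,0,0],[0,.006,0],[0,0,.1]]))) for dx in(-.004,.004) for dy in(-.004,.004) for da in(-.1,.1)),key=lambda o:o.fun)
    return best.x,-best.fun
E
python3 - <<'E'
from h import *
W=np.load("pics/W.npy"); Ws=np.load("pics/Ws.npy")
def sel(W,c,rad,z0,z1):
    X=W.reshape(-1,3); k=(np.hypot(X[:,0]-c[0],X[:,1]-c[1])<rad)&(X[:,2]>z0)&(X[:,2]<z1); return X[k]
for t,c,a in [(8,(.4745,.432),0),(12,(.6146,.3468),-.09),(16,(.489,.2255),.28),(20,(.4866,.3274),.23),(24,(.6046,.2486),0)]:
    for n,w in(("scene",W),("side",Ws)):
        X=sel(w,c,.06,max(t/1000-.005,.004),t/1000+.004)
        q0=[c[0]+.019,c[1],a]
        q,s=fitpoly(X,PL,q0); print(t,n,len(X),q[:2],np.degrees(q[2]),"iou",round(s,2))
for n,w in(("scene",W),("side",Ws)):
    X=sel(w,(.4611,-.349),.15,.006,.014); print("cover",n,fitpoly(X,rectp(.172,.202),[.461,-.349,.24],.05))
    X=sel(w,(.678,-.243),.12,.009,.02)
    print("tray",n,cv2.minAreaRect(np.float32(X[:,:2])))
    X=sel(w,(.54,.027),.16,.046,.054); print("rim",n,cv2.minAreaRect(np.float32(X[:,:2])))
    for y in (-.035,.028,.091):
        pass
E
```

```text
8 scene 422 [0.4879 0.4332] 4.370587039585227 iou 0.84
8 side 165 [0.4826 0.4285] 5.969292910906423 iou 0.18
12 scene 477 [0.6376 0.3433] -5.9906576448067685 iou 0.92
12 side 196 [0.6356 0.3403] -6.022287379835208 iou 0.33
16 scene 397 [0.5064 0.2314] 15.884821681401265 iou 0.89
16 side 233 [0.5056 0.2285] 15.749563742644153 iou 0.51
20 scene 413 [0.5044 0.3313] 11.94311191312926 iou 0.89
20 side 204 [0.5032 0.3298] 12.601754755737709 iou 0.37
24 scene 463 [0.6215 0.2496] 9.348266978321643 iou 0.92
24 side 219 [0.6191 0.2476] 7.380028085374906 iou 0.42
cover scene (array([ 0.4612, -0.3495,  0.247 ]), np.float64(0.8356770277023315))
tray scene ((0.7041330337524414, -0.23818911612033844), (0.14523489773273468, 0.18484929203987122), 86.95982360839844)
rim scene ((0.5531072616577148, 0.02979644387960434), (0.2025221884250641, 0.18945612013339996), 87.41715240478516)
cover side (array([ 0.4605, -0.3513,  0.2449]), np.float64(0.9288512468338013))
tray side ((0.7026957869529724, -0.24494071304798126), (0.13498514890670776, 0.18089354038238525), 85.45943450927734)
rim side ((0.551131010055542, 0.029183894395828247), (0.20826558768749237, 0.18413108587265015), 86.68598937988281)
```

Run:
```python
from h import *
p=cv2.imread("pics/scene0.png"); a=cv2.resize(p[230:350,240:360],None,fx=5,fy=5,interpolation=cv2.INTER_CUBIC);cv2.imwrite("pics/c1.png",a)
p=cv2.imread("pics/side0.png"); a=cv2.resize(p[205:305,330:440],None,fx=6,fy=6,interpolation=cv2.INTER_CUBIC);cv2.imwrite("pics/c2.png",a)
```

```text
(no output)
```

View pics/c2.png

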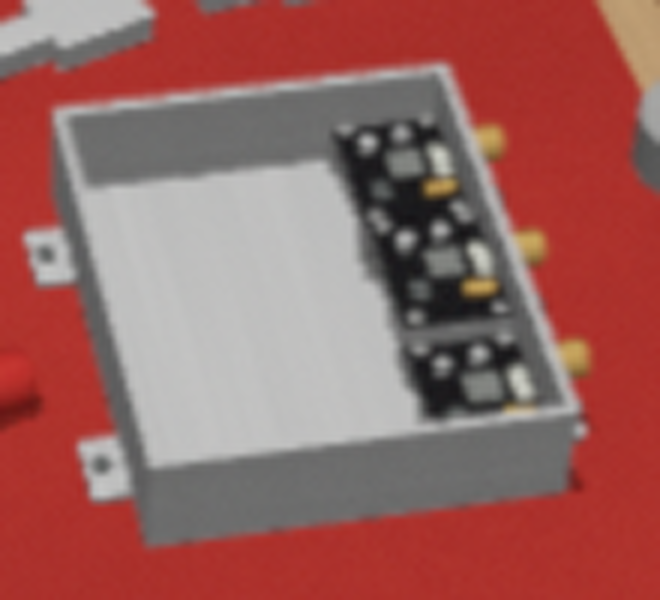

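View pics/c1.png

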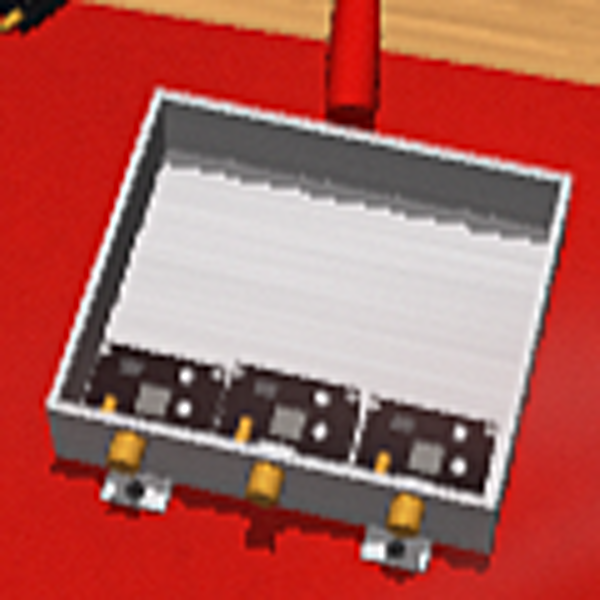

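Emit:
move_arm:
  series:
    - [[0,0,-1,0.2,-0.45,0,1],[0,0,-1,0.2,-0.45,0,1],[0,0,-1,0.2,-0.45,0,1],[0,0,-1,0.2,-0.45,0,1],[0,0,-1,0.2,-0.45,0,1],[0,0,-1,0.2,-0.45,0,1],[0,0,-1,0.2,-0.45,0,1],[0,0,-1,0.2,-0.45,0,1],[0,0,-1,0.2,-0.45,0,1],[0,0,-1,0.2,-0.45,0,1],[0,0,-1,0.2,-0.45,0,1],[0,0,-1,0.2,-0.45,0,1],[0,0,-1,0.2,-0.45,0,1],[0,0,-1,0.2,-0.45,0,1],[0,0,-1,0.2,-0.45,0,1],[0,0,-1,0.2,-0.45,0,1],[0,0,-1,0.2,-0.45,0,1],[0,0,-1,0.2,-0.45,0,1],[0,0,-1,0.2,-0.45,0,1],[0,0,-1,0.2,-0.45,0,1]]

```text
time_s: 3.2
tcp_pos: [0.4434, 0.0362, 0.2961]
ee_rot: [[0.011, 0.063, 0.998], [-0.002, 0.998, -0.063], [-1.0, -0.001, 0.011]]
wrist_force: [0.4, 0.1, 0.4]
gripper_width: 0.997
```

Emit:
move_arm:
  series:
    - [[0,-1,0,0.15,-0.02,-0.52,1],[0,-1,0,0.15,-0.02,-0.52,1],[0,-1,0,0.15,-0.02,-0.52,1],[0,-1,0,0.15,-0.02,-0.5,1],[0,-1,0,0.15,-0.02,-0.5,1],[0,0,0,0,0,0,1]]

```text
time_s: 3.95
tcp_pos: [0.5102, -0.005, 0.2498]
ee_rot: [[0.492, 0.122, 0.862], [-0.093, 0.992, -0.087], [-0.865, -0.037, 0.5]]
wrist_force: [0.2, -0.6, -0.2]
gripper_width: 0.999
```

Run:
```python
from h import *
P,p,d=cap("wrist","w1"); W=pts(P,d,True); np.save("pics/Ww.npy",W); np.save("pics/dw.npy",d)
import pickle; pickle.dump(P,open("pics/Pw.pkl","wb")); print(P["pose"])
```

```text
[[ 0.1217  0.6748  0.7279  0.3932]
 [ 0.9919 -0.0555 -0.1144  0.0102]
 [-0.0368  0.7359 -0.6761  0.2881]
 [ 0.      0.      0.      1.    ]]
```

View pics/w1.png

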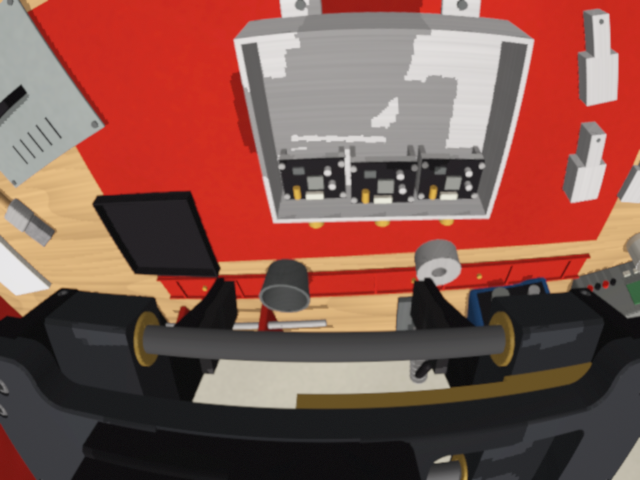

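Run:
```python
from h import *
p=cv2.imread("pics/w1.png"); cv2.imwrite("pics/w1c.png",cv2.resize(p[90:230,230:535],(793,364),interpolation=cv2.INTER_CUBIC))
print(r.sense()["joints"])
W=np.load("pics/Ww.npy")
for u in range(270,500,14): print(u,[f"{v}:{W[v,u,0]:.3f},{W[v,u,2]*1000:.0f}" for v in range(138,166,3)])
```

```text
[  13.3778    3.383   -52.4824   62.233   -13.2786 -168.5251]
270 ['138:0.557,16', '141:0.559,17', '144:0.561,19', '147:0.563,22', '150:0.565,24', '153:0.566,26', '156:0.567,29', '159:0.569,32', '162:0.570,33', '165:0.575,32']
284 ['138:0.565,5', '141:0.569,4', '144:0.573,4', '147:0.576,4', '150:0.577,7', '153:0.577,12', '156:0.577,16', '159:0.577,21', '162:0.580,21', '165:0.581,25']
298 ['138:0.568,4', '141:0.570,4', '144:0.574,3', '147:0.578,3', '150:0.580,4', '153:0.583,4', '156:0.578,17', '159:0.578,21', '162:0.580,24', '165:0.585,22']
312 ['138:0.569,3', '141:0.572,4', '144:0.575,4', '147:0.579,4', '150:0.583,2', '153:0.585,4', '156:0.579,18', '159:0.578,23', '162:0.582,23', '165:0.585,22']
326 ['138:0.570,3', '141:0.573,4', '144:0.576,4', '147:0.579,4', '150:0.583,3', '153:0.579,14', '156:0.579,20', '159:0.580,23', '162:0.583,23', '165:0.585,24']
340 ['138:0.572,3', '141:0.575,3', '144:0.579,2', '147:0.580,6', '150:0.580,11', '153:0.580,14', '156:0.580,20', '159:0.580,24', '162:0.583,25', '165:0.586,25']
354 ['138:0.572,5', '141:0.576,4', '144:0.580,3', '147:0.580,7', '150:0.58
[... 988 characters left out ...]
.584,22', '159:0.584,27', '162:0.586,28', '165:0.590,27']
452 ['138:0.577,5', '141:0.580,4', '144:0.583,4', '147:0.587,4', '150:0.590,4', '153:0.594,4', '156:0.585,22', '159:0.585,26', '162:0.587,27', '165:0.591,27']
466 ['138:0.577,5', '141:0.581,4', '144:0.584,4', '147:0.588,4', '150:0.591,4', '153:0.594,4', '156:0.585,22', '159:0.586,25', '162:0.588,27', '165:0.591,28']
480 ['138:0.578,4', '141:0.582,3', '144:0.584,4', '147:0.587,5', '150:0.592,3', '153:0.586,16', '156:0.586,21', '159:0.587,24', '162:0.588,27', '165:0.590,29']
494 ['138:0.564,26', '141:0.566,27', '144:0.569,27', '147:0.571,29', '150:0.573,31', '153:0.575,33', '156:0.578,33', '159:0.579,35', '162:0.582,36', '165:0.583,39']
```

View pics/w1c.png

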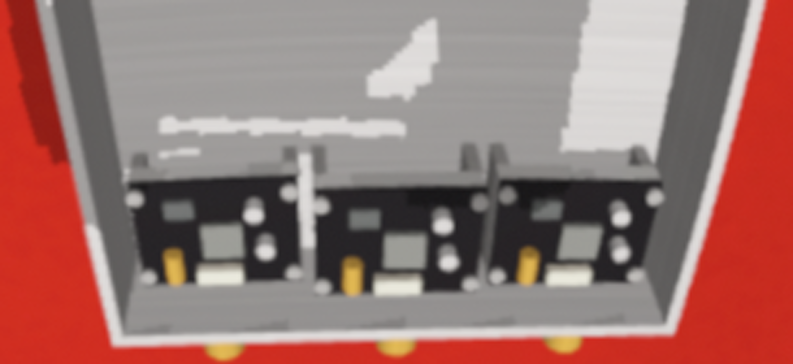

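Run:
```python
from h import *
W=np.load("pics/Ww.npy")
for rng in [(292,326),(362,404),(440,482)]:
    o=[]; t=[]
    for u in range(*rng,2):
        z=W[145:168,u,2]*1000; x=W[145:168,u,0]
        xf=x[z>9][:4].min()
        k=np.argmax((z>9)); o.append((145+k,round(float(z[k]),1),round(float(z[k+1]),1)))
    print(rng,"median lowest",np.median([a[1] for a in o]),np.min([a[1] for a in o]),o)
# case rim fit from wrist
X=W.reshape(-1,3); k=(abs(X[:,2]-.05)<.004)&(X[:,0]>.43)&(X[:,0]<.68)&(abs(X[:,1]-.03)<.13)
X=X[k]; print(len(X),cv2.minAreaRect(np.float32(X[:,:2])), np.median(X[:,2]))
k=(abs(W[...,2]-.05)<.004)
cv2.imwrite("pics/rim.png",k.astype(np.uint8)[0:250,200:560]*255)
```

```text
(292, 326) median lowest 14.0 12.8 [(np.int64(154), 13.6, 14.8), (np.int64(154), 13.4, 14.9), (np.int64(154), 13.3, 14.9), (np.int64(154), 14.2, 16.3), (np.int64(154), 15.1, 16.9), (np.int64(154), 14.1, 15.9), (np.int64(154), 14.7, 15.9), (np.int64(154), 14.0, 16.0), (np.int64(154), 14.7, 16.9), (np.int64(154), 14.6, 16.4), (np.int64(154), 15.5, 16.2), (np.int64(153), 13.0, 14.4), (np.int64(153), 14.1, 15.0), (np.int64(153), 13.6, 15.3), (np.int64(153), 13.3, 14.8), (np.int64(153), 12.8, 16.2), (np.int64(153), 13.8, 16.1)]
(362, 404) median lowest 21.8 21.1 [(np.int64(157), 21.7, 24.1), (np.int64(157), 21.4, 23.8), (np.int64(156), 21.4, 22.5), (np.int64(156), 21.4, 22.7), (np.int64(156), 22.0, 23.1), (np.int64(156), 21.1, 23.7), (np.int64(156), 22.3, 23.2), (np.int64(156), 21.8, 21.9), (np.int64(156), 21.9, 22.2), (np.int64(156), 21.2, 22.7), (np.int64(156), 22.4, 23.2), (np.int64(156), 21.4, 23.4), (np.int64(156), 21.8, 21.9), (np.int64(156), 22.4, 21.9), (np.int64(157), 23.3, 24.0), (np.int64(156), 21.1, 22.5), (np.int64(156), 21.4, 22.7), (np.int64(146), 288.1, 2.8), (np.int64(148), 288.1, 3.0), (np.int64(156), 22.5, 24.2), (np.int64(156), 21.5, 24.2)]
(440, 482) median lowest 17.6 10.1 [(np.int64(153), 17.1, 18.4), (np.int64(153), 18.7, 18.9), (np.int64(153), 17.6, 19.9), (np.int64(154), 19.7, 19.9), (np.int64(154), 18.6, 20.3), (np.int64(154), 18.7, 19.4), (np.int64(154), 19.3, 20.7), (np.int64(154), 18.3, 21.1), (np.int64(154), 18.2, 19.7), (np.int64(150), 288.1, 3.5), (np.int64(153), 18.3, 19.6), (np.int64(153), 17.0, 19.2), (np.int64(153), 17.3, 20.4), (np.int64(154), 17.5, 18.8), (np.int64(154), 17.4, 20.2), (np.int64(154), 18.1, 19.8), (np.int64(154), 16.3, 18.9), (np.int64(149), 10.1, 11.3), (np.int64(149), 10.3, 12.2), (np.int64(149), 10.1, 12.1), (np.int64(151), 11.5, 14.4)]
5603 ((0.5463124513626099, 0.03084646910429001), (0.20315197110176086, 0.17388081550598145), 87.07403564453125) 0.04934982869900706
```

View pics/rim.png

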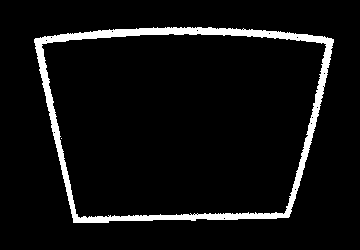

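```bash
cat >> h.py <<'E'
from scipy.spatial.transform import Rotation as Ro
def down(yaw,pitch=0):  # tool z toward yaw (deg)
    a=np.radians(yaw); z=np.array([np.cos(a),np.sin(a),0]); x=np.array([0,0,-1.]); return np.stack([x,np.cross(z,x),z],1)
def plan(pos,yaw):
    s=r.sense(); R=s["ee_rot"]; rv=(Ro.from_matrix(down(yaw)@R.T)).as_rotvec(degrees=True)
    dp=np.asarray(pos)-s["tcp_pos"]
    print("turn(8deg units)",np.round(rv/8,2),"shift(60mm units)",np.round(dp/.06,2),"tcp",s["tcp_pos"],"F",np.round(s["wrist_force"],1),"t",s["time_s"],"w",round(s["gripper_width"],3))
E
python3 - <<'E'
from h import *
plan((.50,.32,.30),8)
E
```

```text
turn(8deg units) [0.22 3.76 1.77] shift(60mm units) [-0.17  5.41  0.84] tcp [ 0.5103 -0.0046  0.2498] F [-0.4 -0.5  0.3] t 4.0 w 0.998
```

Emit:
move_arm:
  series:
    - [[0.03,0.5,0.2,0,0.2,0.2,1],[0.03,0.5,0.2,0,0.3,0.2,1],[0.03,0.5,0.2,0,0.6,0.1,1],[0.03,0.5,0.2,0,0.7,0.1,1],[0.03,0.5,0.2,0,0.7,0.1,1],[0.03,0.4,0.2,0,0.7,0.1,1],[0.03,0.4,0.2,0,0.7,0,1],[0,0.4,0.2,0,0.7,0,1],[0,0,0,0,0.7,0,1],[0,0,0,0,0,0,1]]

```text
time_s: 5.25
tcp_pos: [0.5007, 0.3299, 0.2936]
ee_rot: [[0.009, -0.123, 0.992], [0.01, 0.992, 0.123], [-1.0, 0.009, 0.01]]
wrist_force: [0.4, -0.0, -0.2]
gripper_width: 0.998
```

Run:
```python
from h import *
plan((.50,.32,.30),8)
P,p,d=cap("wrist","w2"); W=pts(P,d,True); np.save("pics/W2.npy",W)
```

```text
turn(8deg units) [-0.07  0.07  0.11] shift(60mm units) [-0.01 -0.16  0.11] tcp [0.5007 0.3299 0.2936] F [ 0.4 -0.  -0.2] t 5.25 w 0.998
```

View pics/w2.png

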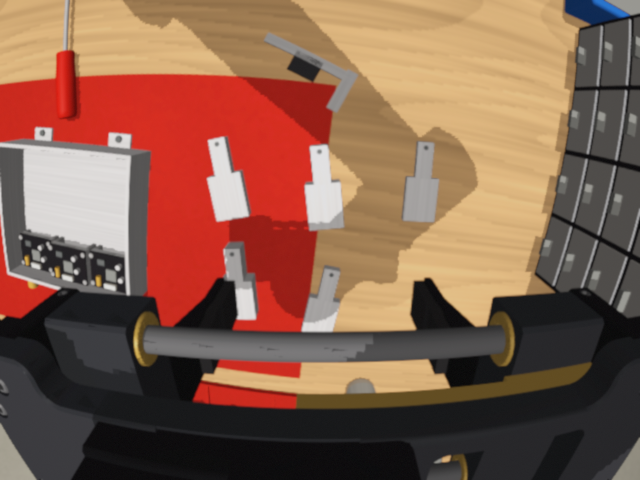

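Run:
```python
from h import *
W=np.load("pics/W2.npy")
X=W.reshape(-1,3)
for t,c,a in [(8,(.488,.433),4),(12,(.6376,.3433),-6),(16,(.5064,.2314),16),(20,(.5044,.3313),12),(24,(.6215,.2496),9)]:
    k=(np.hypot(X[:,0]-c[0]+.019,X[:,1]-c[1])<.065)&(X[:,2]>max(t/1000-.005,.0045))&(X[:,2]<t/1000+.004)
    q,s=fitpoly(X[k],PL,[c[0],c[1],np.radians(a)]); print(t,k.sum(),q[:2],np.degrees(q[2]),round(s,2),np.median(X[k,2]), "tail",tf(q,np.array([[-.045,0]])))
```

```text
8 2057 [0.4855 0.4335] 4.13968777228703 0.97 0.007632836913188945 tail [[0.4406 0.4302]]
12 1578 [0.6346 0.344 ] -5.854853767577754 0.91 0.011560593877925934 tail [[0.5898 0.3486]]
16 2162 [0.505  0.2323] 15.870282964238186 0.96 0.01557165239558439 tail [[0.4617 0.22  ]]
20 2340 [0.5032 0.3324] 11.999029834504032 0.96 0.0195655301208017 tail [[0.4592 0.323 ]]
24 1256 [0.6196 0.2505] 9.264501511130037 0.66 0.023530563085593315 tail [[0.5752 0.2433]]
```

Run:
```python
from h import *
plan((.4617,.220,.12),15.9)
```

```text
turn(8deg units) [-0.07  0.06  1.11] shift(60mm units) [-0.65 -1.81 -2.9 ] tcp [0.5007 0.3285 0.2937] F [-0.4  0.2  0. ] t 5.3 w 1.002
```

Emit:
move_arm:
  series:
    - [[-0.02,0.02,0.3,-0.16,-0.45,-0.7,0.55],[-0.02,0.02,0.3,-0.16,-0.45,-0.7,0.55],[-0.02,0.02,0.3,-0.16,-0.45,-0.7,0.55],[0,0,0.2,-0.16,-0.45,-0.7,0.55],[0,0,0,0,0,0,0.55],[0,0,0,0,0,0,0.55]]

```text
time_s: 6.05
tcp_pos: [0.4552, 0.2186, 0.1236]
ee_rot: [[-0.007, -0.279, 0.96], [0.014, 0.96, 0.279], [-1.0, 0.016, -0.003]]
wrist_force: [1.0, 0.2, 0.4]
gripper_width: 0.556
```

Run:
```python
from h import *
plan((.4617,.220,.073),15.9)
```

```text
turn(8deg units) [-0.1  -0.05 -0.04] shift(60mm units) [ 0.11  0.02 -0.84] tcp [0.4552 0.2186 0.1236] F [1.  0.2 0.4] t 6.05 w 0.556
```

Emit:
move_arm:
  series:
    - [[-0.1,-0.05,-0.04,0.11,0.02,0,0.5],[0,0,0,0,0,-0.4,0.5],[0,0,0,0,0,-0.3,0.5],[0,0,0,0,0,-0.12,0.5],[0,0,0,0,0,0,0.5]]

```text
time_s: 6.68
tcp_pos: [0.4672, 0.2261, 0.0789]
ee_rot: [[0.012, -0.276, 0.961], [0.01, 0.961, 0.276], [-1.0, 0.006, 0.015]]
wrist_force: [0.2, -0.3, 0.6]
gripper_width: 0.499
```

Run:
```python
from h import *
plan((.4617,.220,.073),15.9)
```

```text
turn(8deg units) [-0.07  0.09 -0.02] shift(60mm units) [-0.09 -0.1  -0.1 ] tcp [0.4672 0.2261 0.0789] F [ 0.2 -0.3  0.6] t 6.675 w 0.499
```

Run:
```python
from h import *
for i in range(5):
    s=r.sense(); print(s["time_s"],s["tcp_pos"],s["ee_rot"][:,0]); s=r.sense(); print(s["time_s"],s["tcp_pos"])
    viewer.capture("wrist")
```

```text
6.675 [0.4672 0.2261 0.0789] [ 0.0123  0.0098 -0.9999]
6.675 [0.4672 0.2261 0.0789]
6.725 [0.4674 0.2262 0.0793] [ 0.0131  0.0104 -0.9999]
6.725 [0.4674 0.2262 0.0793]
6.775 [0.4673 0.2261 0.0794] [ 0.0132  0.0106 -0.9999]
6.775 [0.4673 0.2261 0.0794]
6.825 [0.4672 0.2259 0.0794] [ 0.013   0.0106 -0.9999]
6.825 [0.4672 0.2259 0.0794]
6.875 [0.4671 0.2258 0.0794] [ 0.013   0.0105 -0.9999]
6.875 [0.4671 0.2258 0.0794]
```

Emit:
move_arm:
  series:
    - [[-0.07,0.09,-0.02,-0.09,-0.1,0,0.5],[0,0,0,0,0,0,0.5]]

```text
time_s: 7.18
tcp_pos: [0.4613, 0.2192, 0.0799]
ee_rot: [[-0.0, -0.273, 0.962], [0.0, 0.962, 0.273], [-1.0, 0.001, -0.0]]
wrist_force: [0.8, 0.2, 0.2]
gripper_width: 0.501
```

Run:
```python
from h import *
plan((.4617,.220,.073),15.9)
```

```text
turn(8deg units) [-0.   -0.    0.01] shift(60mm units) [ 0.01  0.01 -0.11] tcp [0.4613 0.2192 0.0799] F [0.8 0.2 0.2] t 7.175 w 0.501
```

Good convergence. Down and close.

Emit:
move_arm:
  series:
    - [[0,0,0,0.01,0.01,-0.11,0.5],[0,0,0,0,0,0,0],[0,0,0,0,0,0,0],[0,0,0,0,0,0,0],[0,0,0,0,0,0,0]]

```text
time_s: 7.8
tcp_pos: [0.462, 0.2198, 0.0728]
ee_rot: [[-0.0, -0.273, 0.962], [0.0, 0.962, 0.273], [-1.0, 0.0, -0.0]]
wrist_force: [-0.5, -0.7, -0.9]
gripper_width: 0.201
```

Run:
```python
from h import *
plan((.4617,.220,.073),15.9)
```

```text
turn(8deg units) [-0.   -0.    0.01] shift(60mm units) [-0.  0.  0.] tcp [0.462  0.2198 0.0728] F [-0.5 -0.7 -0.9] t 7.8 w 0.201
```

```bash
cat >> h.py <<'E'
CY=-2.93
def cw(x,y,z):
    a=np.radians(CY); return (.5463+np.cos(a)*x-np.sin(a)*y,.0308+np.sin(a)*x+np.cos(a)*y,z)
E
python3 - <<'E'
from h import *
print(cw(-.044,0,.145))
plan(cw(-.044,0,.145),CY)
E
```

```text
(np.float64(0.5023575198852083), np.float64(0.033049097899410414), 0.145)
turn(8deg units) [-0.   -0.   -2.35] shift(60mm units) [ 0.67 -3.11  1.2 ] tcp [0.462  0.2198 0.0728] F [-0.5 -0.7 -0.9] t 7.8 w 0.201
```

Emit:
move_arm:
  series:
    - [[0,0,0,0,0,0.6,0],[0,0,0,0,0,0.6,0],[0,0,-0.5,0.13,-0.6,0.1,0],[0,0,-0.5,0.13,-0.6,0,0],[0,0,-0.5,0.13,-0.6,0,0],[0,0,-0.5,0.13,-0.6,0,0],[0,0,-0.3,0.13,-0.6,0,0],[0,0,0,0,0,0,0],[0,0,0,0,0,0,0]]

```text
time_s: 8.93
tcp_pos: [0.4995, 0.0345, 0.1519]
ee_rot: [[-0.004, 0.054, 0.999], [0.0, 0.999, -0.054], [-1.0, -0.0, -0.004]]
wrist_force: [-0.2, 1.2, -1.6]
gripper_width: 0.201
```

Run:
```python
from h import *
plan(cw(-.044,0,.145),CY)
```

```text
turn(8deg units) [-0.   -0.03  0.02] shift(60mm units) [ 0.05 -0.02 -0.11] tcp [0.4995 0.0345 0.1519] F [-0.2  1.2 -1.6] t 8.925 w 0.201
```

Emit:
move_arm:
  series:
    - [[0,-0.03,0.02,0.05,-0.02,-0.4,0],[0,0,0,0,0,-0.4,0],[0,0,0,0,0,-0.3,0],[0,0,0,0,0,0,0]]

```text
time_s: 9.43
tcp_pos: [0.5026, 0.0372, 0.0848]
ee_rot: [[0.002, 0.045, 0.999], [0.001, 0.999, -0.045], [-1.0, 0.001, 0.002]]
wrist_force: [-0.2, -0.4, -0.6]
gripper_width: 0.205
```

Run:
```python
from h import *
plan(cw(-.044,0,.078),CY)
P,p,d=cap("wrist","w3")
```

```text
turn(8deg units) [-0.01  0.02 -0.05] shift(60mm units) [-0.   -0.07 -0.11] tcp [0.5026 0.0372 0.0848] F [-0.2 -0.4 -0.6] t 9.425 w 0.205
```

View pics/w3.png

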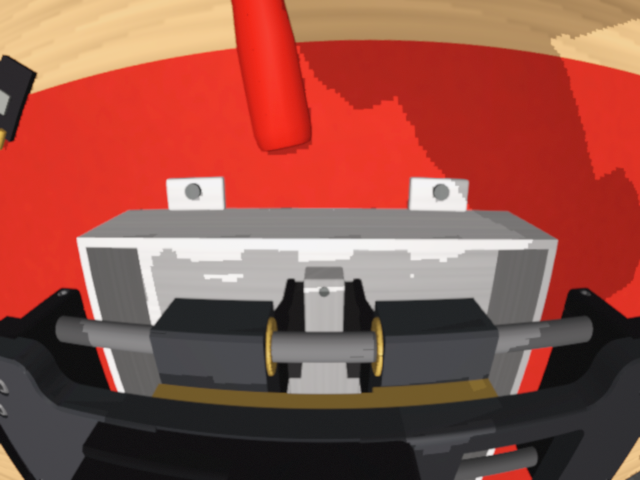

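Emit:
move_arm:
  series:
    - [[-0.01,0.02,-0.05,0,-0.07,-0.08,0],[0,0,0,0,0,-0.04,0],[0,0,0,0,0,0,0]]

```text
time_s: 9.85
tcp_pos: [0.5044, 0.0341, 0.0799]
ee_rot: [[0.005, 0.05, 0.999], [0.002, 0.999, -0.05], [-1.0, 0.002, 0.005]]
wrist_force: [0.8, -0.2, -1.1]
gripper_width: 0.201
```

Run:
```python
from h import *
plan(cw(-.044,0,.0768),CY)
```

```text
turn(8deg units) [-0.01  0.04 -0.01] shift(60mm units) [-0.03 -0.02 -0.05] tcp [0.5044 0.0341 0.0799] F [ 0.8 -0.2 -1.1] t 9.85 w 0.201
```

Emit:
move_arm:
  series:
    - [[-0.01,0.04,-0.01,-0.03,-0.02,-0.05,0],[0,0,0,0,0,0,0]]

```text
time_s: 10.1
tcp_pos: [0.5026, 0.0328, 0.0772]
ee_rot: [[0.0, 0.052, 0.999], [0.0, 0.999, -0.052], [-1.0, 0.0, 0.0]]
wrist_force: [-0.2, 0.1, -1.3]
gripper_width: 0.204
```

Run:
```python
from h import *
plan(cw(-.044,0,.0765),CY)
```

```text
turn(8deg units) [-0.    0.    0.01] shift(60mm units) [-0.    0.   -0.01] tcp [0.5026 0.0328 0.0772] F [-0.2  0.1 -1.3] t 10.1 w 0.204
```

Emit:
move_arm:
  series:
    - [[0,0,0,0,0,-0.01,0.28],[0,0,0,0,0,0,0.28],[0,0,0,0,0,0,0],[0,0,0,0,0,0,0],[0,0,0,0.05,0,0,0],[0,0,0,0.05,0,0,0],[0,0,0,0.05,0,0,0],[0,0,0,0.05,0,0,0],[0,0,0,0.05,0,0,0],[0,0,0,0.05,0,0,0]]

```text
time_s: 11.35
tcp_pos: [0.5218, 0.0327, 0.0771]
ee_rot: [[0.0, 0.052, 0.999], [0.0, 0.999, -0.052], [-1.0, 0.0, 0.0]]
wrist_force: [-1.2, 0.3, 1.1]
gripper_width: 0.204
```

Run:
```python
from h import *
plan(cw(.013,0,.0768),CY)
```

```text
turn(8deg units) [-0.  0.  0.] shift(60mm units) [ 0.62 -0.04 -0.01] tcp [0.5218 0.0327 0.0771] F [-1.2  0.3  1.1] t 11.35 w 0.204
```

Emit:
move_arm:
  series:
    - [[0,0,0,0.1,-0.01,0,0],[0,0,0,0.1,-0.01,0,0],[0,0,0,0.1,-0.01,0,0],[0,0,0,0.1,-0.01,0,0],[0,0,0,0.04,0,0,0],[0,0,0,0.04,0,0,0]]

```text
time_s: 12.1
tcp_pos: [0.5528, 0.03, 0.0771]
ee_rot: [[-0.0, 0.052, 0.999], [0.0, 0.999, -0.052], [-1.0, 0.0, -0.0]]
wrist_force: [-1.0, 0.1, 1.8]
gripper_width: 0.206
```

Run:
```python
from h import *
plan(cw(.013,0,.0768),CY)
```

```text
turn(8deg units) [-0.   -0.    0.01] shift(60mm units) [ 0.11  0.   -0.01] tcp [0.5528 0.03   0.0771] F [-1.   0.1  1.8] t 12.1 w 0.206
```

Emit:
move_arm:
  series:
    - [[0,0,0,0.03,0,0,0],[0,0,0,0.03,0,0,0],[0,0,0,0.03,0,0,0],[0,0,0,0.03,0,0,0]]

```text
time_s: 12.6
tcp_pos: [0.5595, 0.03, 0.0771]
ee_rot: [[-0.002, 0.052, 0.999], [-0.0, 0.999, -0.052], [-1.0, -0.0, -0.002]]
wrist_force: [-5.7, 2.9, 6.1]
gripper_width: 0.205
```

Run:
```python
from h import *
plan(cw(.013,0,.0768),CY)
```

```text
turn(8deg units) [ 0.   -0.02  0.01] shift(60mm units) [-0.    0.   -0.01] tcp [0.5595 0.03   0.0771] F [-5.7  2.9  6.1] t 12.6 w 0.205
```

Emit:
move_arm:
  series:
    - [[0,0,0,0.03,0,0,0],[0,0,0,0.03,0,0,0]]

```text
time_s: 12.85
tcp_pos: [0.56, 0.03, 0.0771]
ee_rot: [[-0.01, 0.053, 0.999], [-0.001, 0.999, -0.053], [-1.0, -0.002, -0.01]]
wrist_force: [-5.5, 1.6, 5.2]
gripper_width: 0.202
```

Run:
```python
from h import *
plan(cw(.013,0,.0768),CY)
```

```text
turn(8deg units) [ 0.01 -0.07  0.01] shift(60mm units) [-0.01  0.   -0.01] tcp [0.56   0.03   0.0771] F [-5.5  1.6  5.2] t 12.85 w 0.202
```

Emit:
move_arm:
  series:
    - [[0,0,0,0,0,0,0.4],[0,0,0,0,0,0,0.4],[0,0,0,0,0,0.5,0.4],[0,0,0,0,0,0.8,0.4],[0,0,0,-0.5,0.8,0.8,0.5],[0,0,0,-0.5,0.8,0.8,0.5],[0,0,0,0,0.8,0.3,0.5],[0,0,0,0,0.8,0,0.5],[0,0,0,0,0,0,0.5]]

```text
time_s: 13.98
tcp_pos: [0.5106, 0.2126, 0.2605]
ee_rot: [[0.0, 0.055, 0.998], [0.005, 0.998, -0.055], [-1.0, 0.005, -0.0]]
wrist_force: [-0.2, -0.2, -1.1]
gripper_width: 0.498
```

```bash
cat >> h.py <<'E'
def fitplates(ts,Q,cam="wrist",name=None):
    P,p,d=cap(cam,name); W=pts(P,d,cam=="wrist"); X=W.reshape(-1,3)
    for t in ts:
        q0=Q[t]; c=tf(q0,np.array([[-.019,0]]))[0]
        k=(np.hypot(X[:,0]-c[0],X[:,1]-c[1])<.07)&(X[:,2]>max(t/1000-.005,.0045))&(X[:,2]<t/1000+.004)
        q,s=fitpoly(X[k],PL,q0); print(t,k.sum(),q[:2],"yaw",round(np.degrees(q[2]),2),"iou",round(s,2),"z",np.median(X[k,2]),"tail",tf(q,np.array([[-.045,0]]))[0])
    return P,p,d,W
Q={8:[.4855,.4335,.072],12:[.6346,.344,-.102],20:[.5032,.3324,.209],24:[.6196,.2505,.162]}
E
python3 - <<'E'
from h import *
fitplates([8,12,20,24],Q,"wrist","w4")
plan((.5898,.3486,.12),-5.85)
E
```

```text
8 1842 [0.4858 0.4333] yaw 4.31 iou 0.96 z 0.007625216589805556 tail [0.4409 0.4299]
12 591 [0.6296 0.3435] yaw -6.11 iou 0.29 z 0.011482551951651432 tail [0.5848 0.3483]
20 2526 [0.5029 0.3324] yaw 12.45 iou 0.96 z 0.019611121792279834 tail [0.4589 0.3227]
24 1368 [0.6192 0.2465] yaw 4.75 iou 0.61 z 0.023580533063429193 tail [0.5743 0.2428]
turn(8deg units) [-0.03 -0.   -0.33] shift(60mm units) [ 1.32  2.29 -2.34] tcp [0.5105 0.2113 0.2605] F [-0.3 -0.5 -0.7] t 14.025 w 0.501
```

View pics/w4.png

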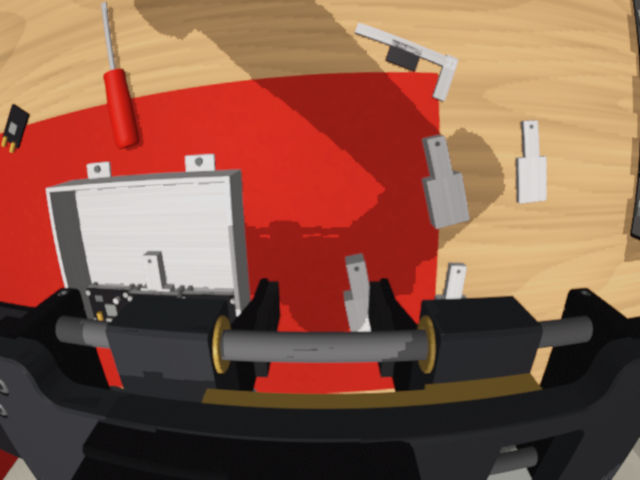

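Emit:
move_arm:
  series:
    - [[-0.03,0,-0.33,0.33,0.57,-0.4,0.5],[0,0,0,0.33,0.57,-0.5,0.5],[0,0,0,0.33,0.57,-0.5,0.5],[0,0,0,0.33,0.57,-0.5,0.5],[0,0,0,0,0,-0.2,0.5],[0,0,0,0,0,0,0.5]]

```text
time_s: 14.78
tcp_pos: [0.5936, 0.3451, 0.1296]
ee_rot: [[0.001, 0.111, 0.994], [-0.001, 0.994, -0.111], [-1.0, -0.001, 0.001]]
wrist_force: [-0.4, 0.3, -0.3]
gripper_width: 0.497
```

Run:
```python
from h import *
plan((.5898,.3486,.073),-5.85)
```

```text
turn(8deg units) [0.01 0.   0.06] shift(60mm units) [-0.06  0.06 -0.94] tcp [0.5936 0.3451 0.1296] F [-0.4  0.3 -0.3] t 14.775 w 0.497
```

Emit:
move_arm:
  series:
    - [[0.01,0,0.06,-0.06,0.06,-0.4,0.5],[0,0,0,0,0,-0.25,0.5],[0,0,0,0,0,-0.1,0.5],[0,0,0,0,0,0,0.5]]

```text
time_s: 15.28
tcp_pos: [0.5916, 0.3459, 0.0885]
ee_rot: [[0.006, 0.105, 0.994], [0.004, 0.994, -0.105], [-1.0, 0.004, 0.006]]
wrist_force: [0.2, 0.1, 0.5]
gripper_width: 0.5
```

Run:
```python
from h import *
plan((.5898,.3486,.073),-5.85)
```

```text
turn(8deg units) [-0.03  0.05  0.02] shift(60mm units) [-0.03  0.05 -0.26] tcp [0.5916 0.3459 0.0885] F [0.2 0.1 0.5] t 15.275 w 0.5
```

Emit:
move_arm:
  series:
    - [[-0.03,0.05,0.02,-0.03,0.05,-0.15,0.5],[0,0,0,0,0,0,0.5]]

```text
time_s: 15.52
tcp_pos: [0.5903, 0.3493, 0.0806]
ee_rot: [[0.001, 0.102, 0.995], [0.001, 0.995, -0.102], [-1.0, 0.001, 0.001]]
wrist_force: [-0.3, -0.7, 0.9]
gripper_width: 0.497
```

Run:
```python
from h import *
plan((.5898,.3486,.073),-5.85)
```

```text
turn(8deg units) [-0.01  0.01  0.  ] shift(60mm units) [-0.01 -0.01 -0.13] tcp [0.5903 0.3493 0.0806] F [-0.3 -0.7  0.9] t 15.525 w 0.497
```

Emit:
move_arm:
  series:
    - [[-0.01,0.01,0,-0.01,-0.01,-0.13,0.5],[0,0,0,0,0,0,0],[0,0,0,0,0,0,0],[0,0,0,0,0,0,0],[0,0,0,0,0,0,0]]

```text
time_s: 16.15
tcp_pos: [0.5899, 0.3491, 0.0727]
ee_rot: [[0.0, 0.102, 0.995], [0.0, 0.995, -0.102], [-1.0, 0.0, 0.0]]
wrist_force: [-0.6, -0.9, -0.7]
gripper_width: 0.199
```

Run:
```python
from h import *
plan(cw(-.044,.063,.145),CY)
```

```text
turn(8deg units) [-0.    0.    0.36] shift(60mm units) [-1.41 -4.22  1.2 ] tcp [0.5899 0.3491 0.0727] F [-0.6 -0.9 -0.7] t 16.15 w 0.199
```

Emit:
move_arm:
  series:
    - [[0,0,0,0,0,0.7,0],[0,0,0,-0.1,-0.3,0.6,0],[0,0,0.1,-0.25,-0.7,0,0],[0,0,0.1,-0.25,-0.7,0,0],[0,0,0.1,-0.25,-0.7,0,0],[0,0,0,-0.25,-0.8,0,0],[0,0,0,-0.25,-0.7,0,0],[0,0,0,0,-0.2,0,0],[0,0,0,0,0,0,0]]

```text
time_s: 17.27
tcp_pos: [0.5047, 0.0963, 0.1524]
ee_rot: [[0.001, 0.058, 0.998], [0.0, 0.998, -0.058], [-1.0, 0.0, 0.001]]
wrist_force: [-0.5, -0.1, -0.8]
gripper_width: 0.203
```

Run:
```python
from h import *
plan(cw(-.044,.063,.085),CY)
```

```text
turn(8deg units) [-0.    0.    0.05] shift(60mm units) [ 0.01 -0.01 -1.12] tcp [0.5047 0.0963 0.1524] F [-0.5 -0.1 -0.8] t 17.275 w 0.203
```

Emit:
move_arm:
  series:
    - [[0,0,0.05,0.01,-0.01,-0.4,0],[0,0,0,0,0,-0.4,0],[0,0,0,0,0,-0.28,0],[0,0,0,0,0,0,0]]

```text
time_s: 17.77
tcp_pos: [0.509, 0.1006, 0.0866]
ee_rot: [[0.006, 0.047, 0.999], [0.003, 0.999, -0.047], [-1.0, 0.003, 0.006]]
wrist_force: [0.3, 0.6, -0.4]
gripper_width: 0.207
```

Run:
```python
from h import *
plan(cw(-.044,.063,.0767),CY)
cap("wrist","w5")
```

```text
turn(8deg units) [-0.02  0.05 -0.03] shift(60mm units) [-0.06 -0.08 -0.17] tcp [0.509  0.1006 0.0866] F [ 0.3  0.6 -0.4] t 17.775 w 0.207
```

View pics/w5.png

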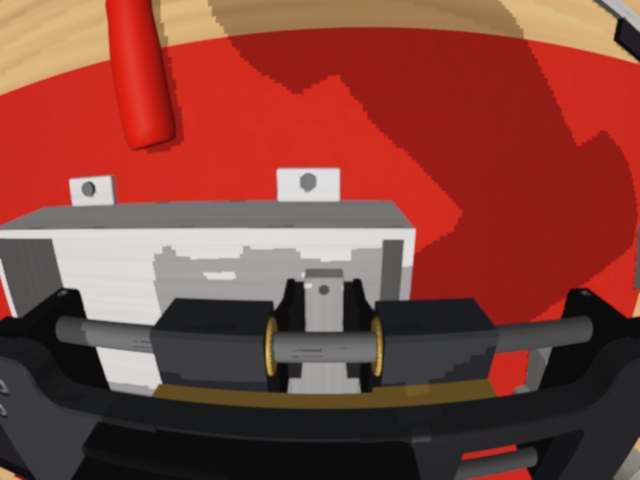

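Plate 12 is held by the tail inside the case's +y third, the outer finger clear of the side wall.

Emit:
move_arm:
  series:
    - [[-0.02,0.05,-0.03,-0.06,-0.08,-0.12,0],[0,0,0,0,0,0,0]]

```text
time_s: 18.08
tcp_pos: [0.5068, 0.0968, 0.0809]
ee_rot: [[0.003, 0.05, 0.999], [0.002, 0.999, -0.05], [-1.0, 0.002, 0.003]]
wrist_force: [-0.2, 0.0, -0.5]
gripper_width: 0.206
```

Run:
```python
from h import *
plan(cw(-.044,.063,.0767),CY)
```

```text
turn(8deg units) [-0.01  0.02 -0.01] shift(60mm units) [-0.02 -0.01 -0.07] tcp [0.5068 0.0968 0.0809] F [-0.2  0.  -0.5] t 18.075 w 0.206
```

Emit:
move_arm:
  series:
    - [[-0.01,0.02,-0.01,-0.02,-0.01,-0.07,0],[0,0,0,0,0,0,0],[0,0,0,0,0,0,0.28],[0,0,0,0,0,0,0.28],[0,0,0,0,0,0,0],[0,0,0,0,0,0,0],[0,0,0,0.05,0,0,0],[0,0,0,0.05,0,0,0],[0,0,0,0.05,0,0,0],[0,0,0,0.05,0,0,0],[0,0,0,0.05,0,0,0],[0,0,0,0.05,0,0,0]]

```text
time_s: 19.58
tcp_pos: [0.5253, 0.0963, 0.0781]
ee_rot: [[0.002, 0.051, 0.999], [0.001, 0.999, -0.051], [-1.0, 0.001, 0.002]]
wrist_force: [-1.4, 0.0, 1.5]
gripper_width: 0.202
```

Run:
```python
from h import *
plan(cw(.013,.063,.0767),CY)
```

```text
turn(8deg units) [-0.01  0.02  0.  ] shift(60mm units) [ 0.62 -0.05 -0.02] tcp [0.5253 0.0963 0.0781] F [-1.4  0.   1.5] t 19.575 w 0.202
```

Emit:
move_arm:
  series:
    - [[-0.01,0.02,0,0.1,-0.01,0,0],[0,0,0,0.1,-0.02,0,0],[0,0,0,0.1,-0.01,0,0],[0,0,0,0.1,-0.01,0,0],[0,0,0,0.05,0,0,0],[0,0,0,0.04,0,0,0],[0,0,0,0.03,0,0,0],[0,0,0,0.03,0,0,0],[0,0,0,0.03,0,0,0]]

```text
time_s: 20.7
tcp_pos: [0.5618, 0.0931, 0.0781]
ee_rot: [[-0.003, 0.052, 0.999], [-0.001, 0.999, -0.052], [-1.0, -0.001, -0.003]]
wrist_force: [-5.3, 2.3, 6.4]
gripper_width: 0.201
```

Run:
```python
from h import *
plan(cw(.013,.063,.0767),CY)
```

```text
turn(8deg units) [ 0.   -0.02  0.  ] shift(60mm units) [ 0.01  0.   -0.02] tcp [0.5618 0.0931 0.0781] F [-5.3  2.3  6.4] t 20.7 w 0.201
```

Emit:
move_arm:
  series:
    - [[0,0,0,0.03,0,0,0],[0,0,0,0,0,0,0.33],[0,0,0,0,0,0,0.33],[0,0,0,0,0,0.5,0.33],[0,0,0,0,0,0.6,0.33],[0,0,0,-0.4,0.7,0.5,0.5],[0,0,0.2,-0.4,0.7,0.4,0.5],[0,0,0.2,-0.4,0.7,0.2,0.5],[0,0,0.2,-0.3,0.7,0,0.5],[0,0,0.2,-0.3,0.7,0,0.5],[0,0,0,0,0,0,0.5]]

```text
time_s: 22.08
tcp_pos: [0.4537, 0.3095, 0.2146]
ee_rot: [[0.002, -0.061, 0.998], [0.004, 0.998, 0.061], [-1.0, 0.004, 0.002]]
wrist_force: [-0.1, -0.4, 0.3]
gripper_width: 0.499
```

Run:
```python
from h import *
fitplates([8,20,24],Q,"wrist","w6")
plan((.4407,.4300,.073),4.2)
```

```text
8 2606 [0.4851 0.4334] yaw 4.51 iou 0.97 z 0.007605210721845668 tail [0.4402 0.4299]
20 3095 [0.5029 0.3326] yaw 12.44 iou 0.95 z 0.019583235311883662 tail [0.4589 0.3229]
24 271 [0.609  0.2525] yaw 4.86 iou 0.14 z 0.02342856289373879 tail [0.5642 0.2487]
turn(8deg units) [-0.03  0.01  0.1 ] shift(60mm units) [-0.22  2.03 -2.36] tcp [0.454  0.3082 0.2145] F [0.2 1.1 0.6] t 22.125 w 0.499
```

View pics/w6.png

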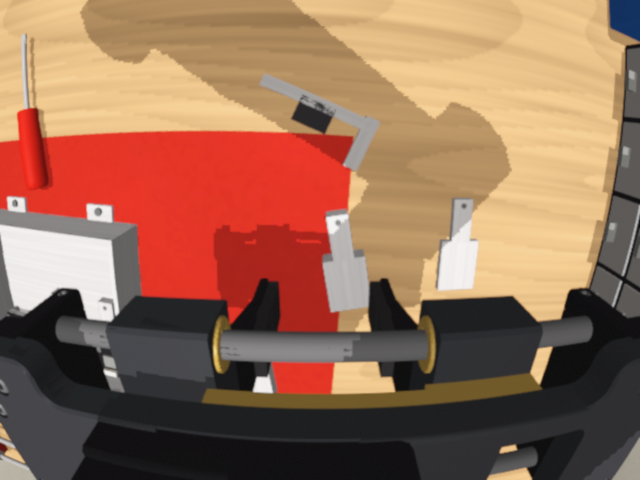

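Emit:
move_arm:
  series:
    - [[-0.03,0.01,0.1,-0.06,0.5,-0.3,0.5],[0,0,0,-0.05,0.5,-0.4,0.5],[0,0,0,-0.05,0.5,-0.5,0.5],[0,0,0,-0.05,0.5,-0.5,0.5],[0,0,0,0,0,-0.2,0.5],[0,0,0,0,0,0,0.5]]

```text
time_s: 22.88
tcp_pos: [0.4454, 0.4254, 0.0972]
ee_rot: [[0.002, -0.064, 0.998], [-0.001, 0.998, 0.064], [-1.0, -0.001, 0.002]]
wrist_force: [-0.1, 0.6, 1.0]
gripper_width: 0.5
```

Run:
```python
from h import *
plan((.4403,.4299,.0715),4.4)
```

```text
turn(8deg units) [0.   0.01 0.09] shift(60mm units) [-0.08  0.07 -0.43] tcp [0.4454 0.4254 0.0972] F [-0.1  0.6  1. ] t 22.875 w 0.5
```

Emit:
move_arm:
  series:
    - [[0,0.01,0.09,-0.08,0.07,-0.25,0.5],[0,0,0,0,0,0,0.5]]

```text
time_s: 23.12
tcp_pos: [0.4414, 0.4285, 0.0828]
ee_rot: [[0.002, -0.075, 0.997], [0.001, 0.997, 0.075], [-1.0, 0.001, 0.002]]
wrist_force: [0.4, -0.5, -0.3]
gripper_width: 0.498
```

Run:
```python
from h import *
plan((.4403,.4299,.0715),4.4)
```

```text
turn(8deg units) [-0.01  0.01  0.01] shift(60mm units) [-0.02  0.02 -0.19] tcp [0.4414 0.4285 0.0828] F [ 0.4 -0.5 -0.3] t 23.125 w 0.498
```

Emit:
move_arm:
  series:
    - [[-0.01,0.01,0.01,-0.02,0.02,-0.15,0.5],[0,0,0,0,0,-0.03,0.5],[0,0,0,0,0,0,0.5]]

```text
time_s: 23.5
tcp_pos: [0.4406, 0.4298, 0.0728]
ee_rot: [[0.002, -0.076, 0.997], [0.002, 0.997, 0.076], [-1.0, 0.001, 0.002]]
wrist_force: [0.0, -0.0, 0.1]
gripper_width: 0.499
```

Run:
```python
from h import *
plan((.4403,.4299,.0715),4.4)
```

```text
turn(8deg units) [-0.01  0.01  0.  ] shift(60mm units) [-0.    0.   -0.02] tcp [0.4406 0.4298 0.0728] F [ 0.  -0.   0.1] t 23.5 w 0.499
```

Emit:
move_arm:
  series:
    - [[-0.01,0.01,0,0,0,-0.02,0.5],[0,0,0,0,0,0,0],[0,0,0,0,0,0,0],[0,0,0,0,0,0,0],[0,0,0,0,0,0,0],[0,0,0,0,0,0.5,0],[0,0,0,0,0,0.7,0],[0,0,0,0,0,0,0]]

```text
time_s: 24.5
tcp_pos: [0.4404, 0.4295, 0.145]
ee_rot: [[-0.001, -0.076, 0.997], [-0.001, 0.997, 0.076], [-1.0, -0.001, -0.001]]
wrist_force: [-0.6, 0.4, -0.8]
gripper_width: 0.197
```

Run:
```python
from h import *
cap("wrist","w7")
plan(cw(-.044,-.063,.145),CY)
```

```text
turn(8deg units) [ 0.03 -0.03 -0.91] shift(60mm units) [ 0.99 -7.64  0.04] tcp [0.4395 0.4284 0.1427] F [-0.3 -0.3 -1.8] t 24.55 w 0.198
```

View pics/w7.png

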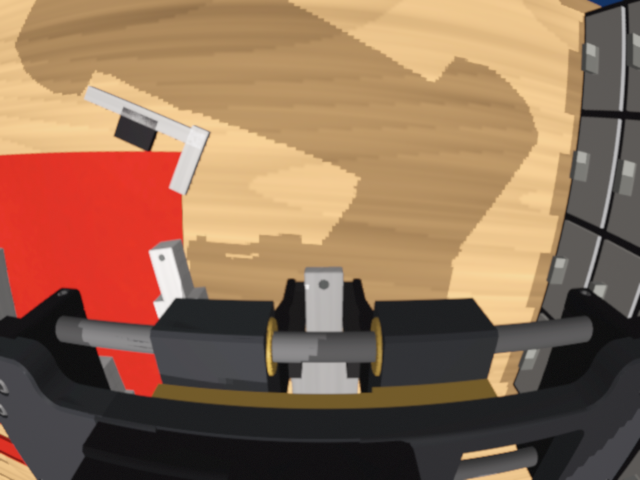

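Emit:
move_arm:
  series:
    - [[0,0,-0.1,0.05,-0.6,0.1,0],[0,0,-0.1,0.05,-0.65,0,0],[0,0,-0.1,0.05,-0.65,0,0],[0,0,-0.1,0.1,-0.65,0,0],[0,0,-0.1,0.1,-0.65,0,0],[0,0,-0.1,0.1,-0.65,0,0],[0,0,-0.1,0.1,-0.65,0,0],[0,0,-0.1,0.1,-0.65,0,0],[0,0,-0.1,0.1,-0.65,0,0],[0,0,0,0.1,-0.65,0,0],[0,0,0,0.1,-0.65,0,0],[0,0,0,0,-0.4,0,0],[0,0,0,0,0,0,0]]

```text
time_s: 26.18
tcp_pos: [0.4867, -0.0404, 0.1322]
ee_rot: [[-0.034, 0.057, 0.998], [-0.018, 0.998, -0.057], [-0.999, -0.02, -0.033]]
wrist_force: [-0.2, -1.2, -1.8]
gripper_width: 0.204
```

Run:
```python
from h import *
plan(cw(-.044,-.063,.085),CY)
```

```text
turn(8deg units) [ 0.13 -0.25  0.04] shift(60mm units) [ 0.21  0.18 -0.79] tcp [ 0.4867 -0.0404  0.1322] F [-0.2 -1.2 -1.8] t 26.175 w 0.204
```

Emit:
move_arm:
  series:
    - [[0.13,-0.25,0.04,0.21,0.18,0.1,0],[0,0,0,0,0,0,0]]

```text
time_s: 26.42
tcp_pos: [0.5, -0.0281, 0.1378]
ee_rot: [[0.002, 0.05, 0.999], [0.001, 0.999, -0.05], [-1.0, 0.001, 0.002]]
wrist_force: [0.0, 0.6, -0.8]
gripper_width: 0.198
```

Run:
```python
from h import *
plan(cw(-.044,-.063,.085),CY)
```

```text
turn(8deg units) [-0.01  0.01 -0.01] shift(60mm units) [-0.01 -0.03 -0.88] tcp [ 0.5    -0.0281  0.1378] F [ 0.   0.6 -0.8] t 26.425 w 0.198
```

Emit:
move_arm:
  series:
    - [[-0.01,0.01,-0.01,-0.01,-0.03,-0.3,0],[0,0,0,0,0,-0.3,0],[0,0,0,0,0,-0.25,0],[0,0,0,0,0,0,0]]

```text
time_s: 26.92
tcp_pos: [0.5002, -0.0257, 0.0862]
ee_rot: [[0.003, 0.045, 0.999], [0.001, 0.999, -0.045], [-1.0, 0.001, 0.003]]
wrist_force: [-0.2, 0.4, -0.6]
gripper_width: 0.197
```

Run:
```python
from h import *
plan(cw(-.044,-.063,.0757),CY)
```

```text
turn(8deg units) [-0.    0.02 -0.04] shift(60mm units) [-0.02 -0.07 -0.18] tcp [ 0.5002 -0.0257  0.0862] F [-0.2  0.4 -0.6] t 26.925 w 0.197
```

Emit:
move_arm:
  series:
    - [[0,0.02,-0.04,-0.02,-0.07,-0.14,0],[0,0,0,0,0,0,0]]

```text
time_s: 27.18
tcp_pos: [0.4996, -0.0292, 0.0782]
ee_rot: [[0.001, 0.05, 0.999], [0.001, 0.999, -0.05], [-1.0, 0.001, 0.001]]
wrist_force: [0.8, 0.0, 0.4]
gripper_width: 0.198
```

Run:
```python
from h import *
plan(cw(-.044,-.063,.0755),CY)
```

```text
turn(8deg units) [-0.01  0.01 -0.01] shift(60mm units) [-0.01 -0.01 -0.04] tcp [ 0.4996 -0.0292  0.0782] F [0.8 0.  0.4] t 27.175 w 0.198
```

Emit:
move_arm:
  series:
    - [[0,0,0,-0.01,-0.01,-0.05,0],[0,0,0,0,0,0,0],[0,0,0,0,0,0,0.28],[0,0,0,0,0,0,0.28],[0,0,0,0,0,0,0],[0,0,0,0,0,0,0],[0,0,0,0.05,0,0,0],[0,0,0,0.05,0,0,0],[0,0,0,0.05,0,0,0],[0,0,0,0.05,0,0,0],[0,0,0,0.05,0,0,0],[0,0,0,0.05,0,0,0]]

```text
time_s: 28.68
tcp_pos: [0.5186, -0.0299, 0.0766]
ee_rot: [[0.003, 0.049, 0.999], [0.001, 0.999, -0.049], [-1.0, 0.002, 0.003]]
wrist_force: [-0.7, 1.0, 1.7]
gripper_width: 0.203
```

Run:
```python
from h import *
plan(cw(.013,-.063,.0757),CY)
```

```text
turn(8deg units) [-0.01  0.02 -0.01] shift(60mm units) [ 0.62 -0.05 -0.01] tcp [ 0.5186 -0.0299  0.0766] F [-0.7  1.   1.7] t 28.675 w 0.203
```

Emit:
move_arm:
  series:
    - [[0,0.01,0,0.1,-0.01,0,0],[0,0,0,0.1,-0.02,0,0],[0,0,0,0.1,-0.01,0,0],[0,0,0,0.1,-0.01,0,0],[0,0,0,0.05,0,0,0],[0,0,0,0.04,0,0,0],[0,0,0,0.03,0,0,0],[0,0,0,0.03,0,0,0],[0,0,0,0.03,0,0,0]]

```text
time_s: 29.8
tcp_pos: [0.5559, -0.0332, 0.0766]
ee_rot: [[0.002, 0.05, 0.999], [0.001, 0.999, -0.05], [-1.0, 0.001, 0.002]]
wrist_force: [-1.6, 0.2, 2.6]
gripper_width: 0.198
```

Run:
```python
from h import *
plan(cw(.013,-.063,.0757),CY)
```

```text
turn(8deg units) [-0.01  0.01 -0.01] shift(60mm units) [ 0.    0.01 -0.02] tcp [ 0.5559 -0.0332  0.0766] F [-1.6  0.2  2.6] t 29.8 w 0.198
```

Emit:
move_arm:
  series:
    - [[0,0,0,0.03,0,0,0],[0,0,0,0.03,0,0,0],[0,0,0,0.03,0,0,0]]

```text
time_s: 30.18
tcp_pos: [0.5567, -0.0332, 0.0766]
ee_rot: [[-0.01, 0.051, 0.999], [0.001, 0.999, -0.051], [-1.0, 0.0, -0.01]]
wrist_force: [-5.2, 1.1, 5.2]
gripper_width: 0.198
```

Run:
```python
from h import *
plan(cw(.013,-.063,.0757),CY)
```

```text
turn(8deg units) [-0.   -0.07 -0.  ] shift(60mm units) [-0.01  0.01 -0.01] tcp [ 0.5567 -0.0332  0.0766] F [-5.2  1.1  5.2] t 30.175 w 0.198
```

Emit:
move_arm:
  series:
    - [[0,0,0,0,0,0,0.33],[0,0,0,0,0,0,0.33],[0,0,0,0,0,0.5,0.33],[0,0,0,0,0,0.6,0.33],[0,0,0,-0.4,0.4,0.8,0.5],[0,0,0,-0.4,0.4,0.8,0.5],[0,0,0,-0.2,0.2,0.4,0.5],[0,0,0,0,0,0,0.5]]

```text
time_s: 31.18
tcp_pos: [0.4974, 0.0285, 0.267]
ee_rot: [[-0.004, 0.051, 0.999], [0.003, 0.999, -0.051], [-1.0, 0.002, -0.004]]
wrist_force: [-0.4, -0.3, -0.2]
gripper_width: 0.496
```

Run:
```python
from h import *
cap("wrist","w8")
plan((.4,.1,.3),0)
```

```text
turn(8deg units) [-0.01 -0.04  0.37] shift(60mm units) [-1.62  1.2   0.57] tcp [0.4973 0.0281 0.2658] F [-0.  -0.2  0.4] t 31.225 w 0.495
```

View pics/w8.png

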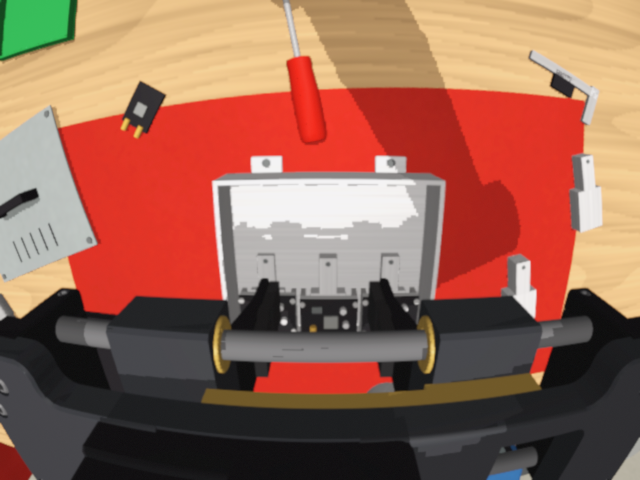

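Run:
```python
from h import *
plan((.459,.3229,.12),12.3)
```

```text
turn(8deg units) [-0.01 -0.04  1.91] shift(60mm units) [-0.64  4.91 -2.43] tcp [0.4973 0.0281 0.2658] F [-0.  -0.2  0.4] t 31.225 w 0.495
```

Emit:
move_arm:
  series:
    - [[0,-0.04,0.3,-0.1,0.7,0,0.5],[0,0,0.3,-0.1,0.7,0,0.5],[0,0,0.3,-0.1,0.7,-0.2,0.5],[0,0,0.3,-0.1,0.7,-0.4,0.5],[0,0,0.3,-0.1,0.7,-0.6,0.5],[0,0,0.3,-0.1,0.7,-0.6,0.5],[0,0,0.1,0,0.6,-0.5,0.5],[0,0,0,0,0,0,0.5]]

```text
time_s: 32.22
tcp_pos: [0.4615, 0.3196, 0.1104]
ee_rot: [[-0.011, -0.211, 0.977], [-0.01, 0.977, 0.211], [-1.0, -0.008, -0.013]]
wrist_force: [0.5, -0.3, -0.1]
gripper_width: 0.503
```

Run:
```python
from h import *
plan((.459,.3229,.073),12.3)
```

```text
turn(8deg units) [ 0.07 -0.08  0.02] shift(60mm units) [-0.04  0.06 -0.62] tcp [0.4615 0.3196 0.1104] F [ 0.5 -0.3 -0.1] t 32.225 w 0.503
```

Emit:
move_arm:
  series:
    - [[0.07,-0.08,0.02,-0.04,0.06,-0.2,0.5],[0,0,0,0,0,-0.2,0.5],[0,0,0,0,0,0,0.5]]

```text
time_s: 32.6
tcp_pos: [0.4598, 0.3205, 0.0834]
ee_rot: [[-0.003, -0.211, 0.977], [-0.004, 0.977, 0.211], [-1.0, -0.004, -0.003]]
wrist_force: [-0.5, 0.2, -0.3]
gripper_width: 0.501
```

Run:
```python
from h import *
plan((.459,.3229,.073),12.3)
```

```text
turn(8deg units) [ 0.03 -0.02  0.02] shift(60mm units) [-0.01  0.04 -0.17] tcp [0.4598 0.3205 0.0834] F [-0.5  0.2 -0.3] t 32.6 w 0.501
```

Emit:
move_arm:
  series:
    - [[0.03,-0.02,0.02,-0.01,0.04,-0.15,0.5],[0,0,0,0,0,0,0.5],[0,0,0,0,0,0,0],[0,0,0,0,0,0,0],[0,0,0,0,0,0,0],[0,0,0,0,0,0,0]]

```text
time_s: 33.35
tcp_pos: [0.4605, 0.3228, 0.0758]
ee_rot: [[0.003, -0.213, 0.977], [0.003, 0.977, 0.213], [-1.0, 0.002, 0.004]]
wrist_force: [-0.2, -0.0, -0.7]
gripper_width: 0.203
```

```bash
python3 - <<'E'
from h import *
plan((.459,.3229,.073),12.3)
# tray from w1 (wrist), scene, side: wall tops
for f in ("Ww","W","Ws"):
    X=np.load(f"pics/{f}.npy").reshape(-1,3)
    k=(np.hypot(X[:,0]-.684,X[:,1]+.242)<.11)&(X[:,2]>.010)&(X[:,2]<.020); Y=X[k]
    n,l=0,0
    c0=np.array([.684,-.242]); g=.002
    img=np.zeros((120,120),np.uint8); ij=((Y[:,:2]-c0+.12)/g).astype(int); img[ij[:,1],ij[:,0]]=255
    img=cv2.morphologyEx(img,cv2.MORPH_CLOSE,np.ones((3,3)))
    cv2.imwrite(f"pics/tray_{f}.png",cv2.resize(img,(360,360),interpolation=0))
    nn,lab,st,ce=cv2.connectedComponentsWithStats(img); i=1+np.argmax(st[1:,4]); 
    ys,xs=np.where(lab==i); print(f,k.sum(),st[i],cv2.minAreaRect(np.float32(np.stack([xs*g+c0[0]-.12+g/2,ys*g+c0[1]-.12+g/2],1))))
    k=(np.hypot(X[:,0]-.684,X[:,1]+.242)<.05); print("floor z",np.median(X[k,2]))
E
python3 -c "
import cv2,numpy as np
cv2.imwrite('pics/trays.png',np.hstack([cv2.imread('pics/tray_%s.png'%f) for f in('Ww','W')]))"
```

```text
turn(8deg units) [-0.02  0.02  0.  ] shift(60mm units) [-0.02  0.   -0.05] tcp [0.4605 0.3228 0.0758] F [-0.2 -0.  -0.7] t 33.35 w 0.203
Ww 1439 [ 21  25  74  70 576] ((0.679866373538971, -0.24180492758750916), (0.13267357647418976, 0.13836169242858887), 85.76360321044922)
floor z 0.0025258904541393123
W 469 [ 22  24  74  72 554] ((0.6820163726806641, -0.242819681763649), (0.13308754563331604, 0.1392439901828766), 84.80557250976562)
floor z 0.0026460885692851654
Ws 449 [ 22  24  73  72 591] ((0.6815481185913086, -0.24262826144695282), (0.13604776561260223, 0.13872337341308594), 86.09951782226562)
floor z 0.002177964499072038
```

View pics/trays.png

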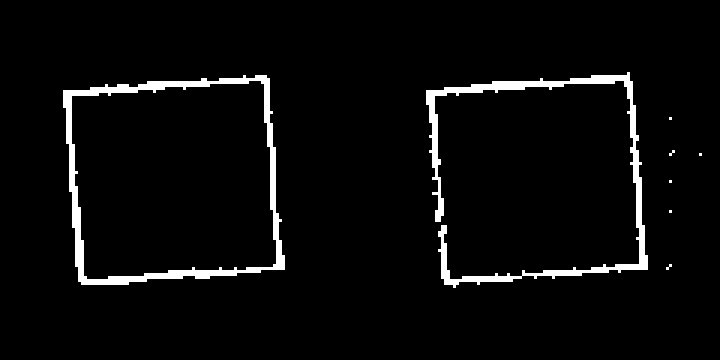

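```bash
cat >> h.py <<'E'
TY=-4.3
def tw(x,y,z):
    a=np.radians(TY); return (.680+np.cos(a)*x-np.sin(a)*y,-.242+np.sin(a)*x+np.cos(a)*y,z)
E
python3 - <<'E'
from h import *
X=np.load("pics/W.npy").reshape(-1,3)
k=(X[:,0]>.58)&(X[:,0]<.8)&(X[:,1]>-.36)&(X[:,1]<-.08)&(X[:,2]>.022)
print(X[k].min(0),X[k].max(0),k.sum())
print(tw(-.03,.03,0)); plan(tw(-.03,.03,.15),TY)
E
```

```text
[ 0.7328 -0.1243  0.0222] [ 0.7962 -0.0804  0.0485] 278
(np.float64(0.6523338077990364), np.float64(-0.2098350841894567), 0)
turn(8deg units) [-0.02  0.02 -2.07] shift(60mm units) [ 3.2  -8.88  1.24] tcp [0.4605 0.3228 0.0758] F [-0.2 -0.  -0.7] t 33.35 w 0.203
```

Emit:
move_arm:
  series:
    - [[-0.02,0.02,0,0,0,0.7,0],[0,0,0,0,0,0.7,0],[0,0,-0.2,0.2,-0.6,0.1,0],[0,0,-0.2,0.2,-0.65,0,0],[0,0,-0.2,0.25,-0.65,0,0],[0,0,-0.2,0.25,-0.65,0,0],[0,0,-0.2,0.25,-0.65,0,0],[0,0,-0.2,0.25,-0.65,0,0],[0,0,-0.2,0.25,-0.65,0,0],[0,0,-0.2,0.25,-0.65,0,0],[0,0,-0.2,0.25,-0.65,0,0],[0,0,-0.2,0.25,-0.65,0,0],[0,0,0,0.25,-0.65,0,0],[0,0,0,0.25,-0.65,0,0],[0,0,0,0.1,-0.4,0,0],[0,0,0,0,0,0,0]]

```text
time_s: 35.35
tcp_pos: [0.6379, -0.183, 0.1614]
ee_rot: [[-0.016, 0.074, 0.997], [0.001, 0.997, -0.074], [-1.0, -0.001, -0.016]]
wrist_force: [-0.4, 0.5, -0.8]
gripper_width: 0.204
```

Run:
```python
from h import *
plan(tw(-.03,.03,.0795),TY)
P,p,d=cap("wrist","w9")
```

```text
turn(8deg units) [-0.   -0.11 -0.  ] shift(60mm units) [ 0.24 -0.45 -1.36] tcp [ 0.6379 -0.183   0.1614] F [-0.4  0.5 -0.8] t 35.35 w 0.204
```

View pics/w9.png

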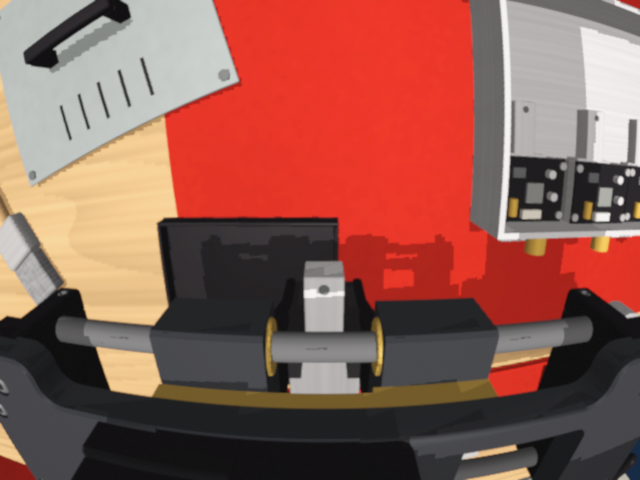

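The black tray (160–338, 220–300) lies below and slightly to the right of the tool, as computed; the plate is still held.

Emit:
move_arm:
  series:
    - [[0,-0.11,0,0.24,-0.45,-0.2,0],[0,0,0,0,0,0,0]]

```text
time_s: 35.65
tcp_pos: [0.6515, -0.2074, 0.1485]
ee_rot: [[-0.003, 0.071, 0.997], [0.002, 0.997, -0.071], [-1.0, 0.002, -0.003]]
wrist_force: [-1.2, 0.6, -1.0]
gripper_width: 0.201
```

Run:
```python
from h import *
plan(tw(-.03,.03,.0795),TY)
```

```text
turn(8deg units) [-0.01 -0.02 -0.03] shift(60mm units) [ 0.01 -0.04 -1.15] tcp [ 0.6515 -0.2074  0.1485] F [-1.2  0.6 -1. ] t 35.65 w 0.201
```

Emit:
move_arm:
  series:
    - [[0,-0.02,-0.03,0.01,-0.04,-0.4,0],[0,0,0,0,0,-0.4,0],[0,0,0,0,0,-0.22,0],[0,0,0,0,0,0,0]]

```text
time_s: 36.15
tcp_pos: [0.6517, -0.2047, 0.0875]
ee_rot: [[0.001, 0.071, 0.997], [0.003, 0.997, -0.071], [-1.0, 0.003, 0.0]]
wrist_force: [-0.6, -0.3, -0.9]
gripper_width: 0.204
```

Run:
```python
from h import *
plan(tw(-.03,.03,.079),TY)
```

```text
turn(8deg units) [-0.02  0.   -0.03] shift(60mm units) [ 0.01 -0.08 -0.14] tcp [ 0.6517 -0.2047  0.0875] F [-0.6 -0.3 -0.9] t 36.15 w 0.204
```

Emit:
move_arm:
  series:
    - [[-0.02,0,-0.03,0.01,-0.08,-0.08,0],[0,0,0,0,0,-0.06,0],[0,0,0,0,0,0,0]]

```text
time_s: 36.52
tcp_pos: [0.6536, -0.2094, 0.0811]
ee_rot: [[0.005, 0.074, 0.997], [-0.001, 0.997, -0.074], [-1.0, -0.001, 0.005]]
wrist_force: [-1.0, 0.0, -1.1]
gripper_width: 0.204
```

Run:
```python
from h import *
plan(tw(-.03,.03,.079),TY)
```

```text
turn(8deg units) [ 0.01  0.03 -0.  ] shift(60mm units) [-0.02 -0.01 -0.04] tcp [ 0.6536 -0.2094  0.0811] F [-1.   0.  -1.1] t 36.525 w 0.204
```

Emit:
move_arm:
  series:
    - [[0.01,0.03,0,-0.01,-0.01,-0.035,0],[0,0,0,0,0,0,0.27],[0,0,0,0,0,0,0.27],[0,0,0,0,0,0.4,0.27],[0,0,0,0,0,0.7,0.4],[0,0,0,-0.3,0.5,0.7,0.5],[0,0,0.1,-0.3,0.7,0.5,0.5],[0,0,0.1,-0.3,0.7,0.2,0.5],[0,0,0.1,-0.3,0.7,0,0.5],[0,0,0.2,-0.3,0.7,0,0.5],[0,0,0.2,-0.3,0.7,0,0.5],[0,0,0.2,-0.2,0.7,0,0.5],[0,0,0.2,0,0.5,0,0.5],[0,0,0.2,0,0.4,0,0.5],[0,0,0,0,0,0,0.5]]

```text
time_s: 38.4
tcp_pos: [0.5307, 0.135, 0.2416]
ee_rot: [[0.019, -0.114, 0.993], [0.006, 0.994, 0.113], [-1.0, 0.003, 0.019]]
wrist_force: [0.6, -0.9, 0.1]
gripper_width: 0.498
```

Run:
```python
from h import *
fitplates([24],Q,"wrist","w10")
plan((.5752,.2433,.12),9.2)
```

```text
24 1094 [0.6181 0.249 ] yaw 8.64 iou 0.44 z 0.023470207519808717 tail [0.5736 0.2423]
turn(8deg units) [-0.04  0.13  0.34] shift(60mm units) [ 0.74  1.82 -2.03] tcp [0.5306 0.1342 0.2416] F [ 0.  -0.5 -0.8] t 38.45 w 0.501
```

View pics/w10.png

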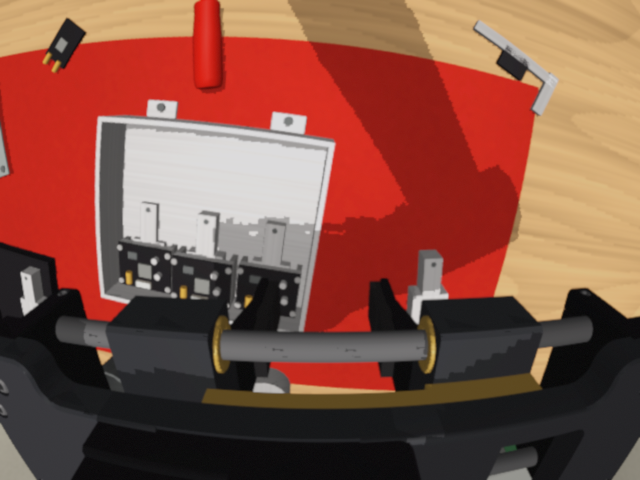

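Emit:
move_arm:
  series:
    - [[-0.04,0.13,0.3,0.25,0.6,-0.4,0.5],[0,0,0,0.25,0.6,-0.5,0.5],[0,0,0,0.25,0.6,-0.6,0.5],[0,0,0,0,0,-0.3,0.5],[0,0,0,0,0,0,0.5]]

```text
time_s: 39.08
tcp_pos: [0.5784, 0.2406, 0.1326]
ee_rot: [[0.004, -0.148, 0.989], [0.001, 0.989, 0.148], [-1.0, 0.001, 0.004]]
wrist_force: [-0.3, -0.2, 0.2]
gripper_width: 0.504
```

Run:
```python
from h import *
plan((.575,.243,.075),9.2)
cap("wrist","w11")
```

```text
turn(8deg units) [-0.01  0.03  0.08] shift(60mm units) [-0.06  0.04 -0.96] tcp [0.5784 0.2406 0.1326] F [-0.3 -0.2  0.2] t 39.075 w 0.504
```

View pics/w11.png

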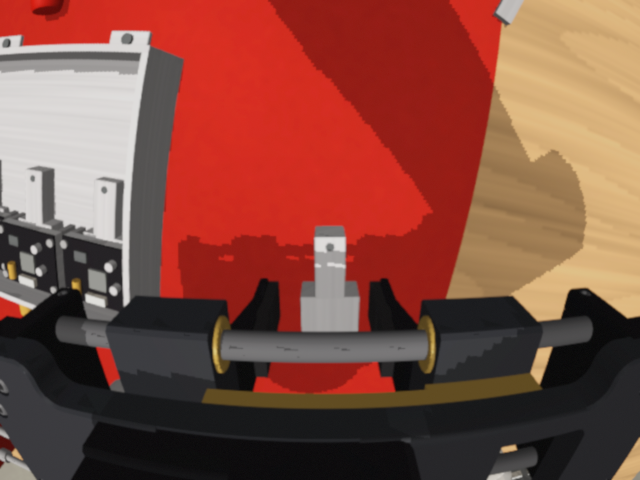

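Plate 24's tail (330,245) is centred between the fingers. Descend.

Emit:
move_arm:
  series:
    - [[-0.01,0.03,0.08,-0.06,0.04,-0.4,0.5],[0,0,0,0,0,-0.3,0.5],[0,0,0,0,0,-0.12,0.5],[0,0,0,0,0,0,0.5]]

```text
time_s: 39.62
tcp_pos: [0.5784, 0.2416, 0.0899]
ee_rot: [[0.011, -0.157, 0.988], [0.006, 0.988, 0.157], [-1.0, 0.005, 0.012]]
wrist_force: [0.9, -0.5, -0.3]
gripper_width: 0.498
```

Run:
```python
from h import *
plan((.575,.243,.075),9.2)
```

```text
turn(8deg units) [-0.05  0.08  0.02] shift(60mm units) [-0.06  0.02 -0.25] tcp [0.5784 0.2416 0.0899] F [ 0.9 -0.5 -0.3] t 39.625 w 0.498
```

Emit:
move_arm:
  series:
    - [[-0.05,0.08,0.02,-0.06,0.02,-0.22,0.5],[0,0,0,0,0,0,0.5],[0,0,0,0,0,0,0],[0,0,0,0,0,0,0],[0,0,0,0,0,0,0],[0,0,0,0,0,0,0]]

```text
time_s: 40.38
tcp_pos: [0.5756, 0.2435, 0.0785]
ee_rot: [[0.003, -0.16, 0.987], [0.001, 0.987, 0.16], [-1.0, 0.001, 0.003]]
wrist_force: [0.6, -0.8, -0.0]
gripper_width: 0.2
```

Run:
```python
from h import *
plan((.575,.243,.075),9.2)
plan(tw(-.03,-.03,.15),TY)
```

```text
turn(8deg units) [-0.01  0.02  0.  ] shift(60mm units) [-0.01 -0.01 -0.06] tcp [0.5756 0.2435 0.0785] F [ 0.6 -0.8 -0. ] t 40.375 w 0.2
turn(8deg units) [-0.01  0.02 -1.69] shift(60mm units) [ 1.2  -8.55  1.19] tcp [0.5756 0.2435 0.0785] F [ 0.6 -0.8 -0. ] t 40.375 w 0.2
```

Emit:
move_arm:
  series:
    - [[-0.01,0.02,0,0,0,0.7,0],[0,0,0,0,0,0.8,0],[0,0,-0.15,0.05,-0.6,0.1,0],[0,0,-0.15,0.1,-0.65,0,0],[0,0,-0.15,0.1,-0.65,0,0],[0,0,-0.15,0.1,-0.65,0,0],[0,0,-0.15,0.1,-0.65,0,0],[0,0,-0.15,0.1,-0.65,0,0],[0,0,-0.15,0.1,-0.65,0,0],[0,0,-0.15,0.1,-0.65,0,0],[0,0,-0.15,0.1,-0.65,0,0],[0,0,-0.15,0.1,-0.65,0,0],[0,0,-0.15,0.1,-0.65,0,0],[0,0,0,0.1,-0.65,0,0],[0,0,0,0.1,-0.5,0,0],[0,0,0,0,0,0,0]]

```text
time_s: 42.38
tcp_pos: [0.6446, -0.2675, 0.1693]
ee_rot: [[-0.017, 0.079, 0.997], [0.003, 0.997, -0.079], [-1.0, 0.001, -0.018]]
wrist_force: [0.6, -0.1, -2.4]
gripper_width: 0.204
```

Run:
```python
from h import *
plan(tw(-.03,-.03,.082),TY)
cap("wrist","w12")
```

```text
turn(8deg units) [-0.02 -0.12  0.03] shift(60mm units) [ 0.05 -0.04 -1.45] tcp [ 0.6446 -0.2675  0.1693] F [ 0.6 -0.1 -2.4] t 42.375 w 0.204
```

View pics/w12.png

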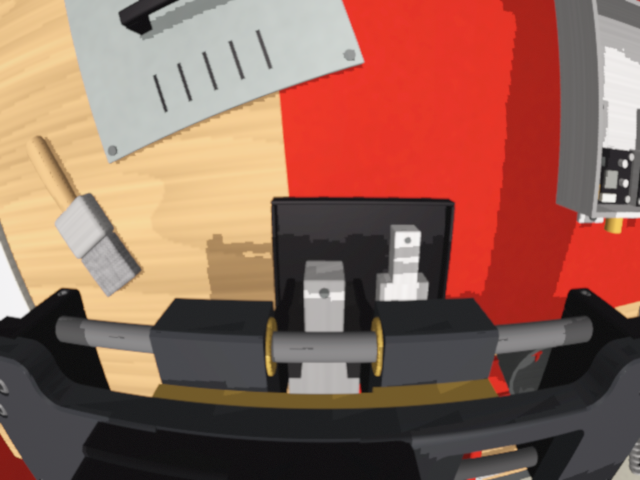

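Emit:
move_arm:
  series:
    - [[-0.02,-0.12,0.03,0.05,-0.04,-0.4,0],[0,0,0,0,0,-0.4,0],[0,0,0,0,0,-0.35,0],[0,0,0,0,0,0,0]]

```text
time_s: 42.92
tcp_pos: [0.6464, -0.2642, 0.0983]
ee_rot: [[-0.003, 0.07, 0.998], [0.002, 0.998, -0.07], [-1.0, 0.002, -0.003]]
wrist_force: [-0.0, -0.2, -0.4]
gripper_width: 0.209
```

Run:
```python
from h import *
plan(tw(-.03,-.03,.082),TY)
```

```text
turn(8deg units) [-0.01 -0.02 -0.04] shift(60mm units) [ 0.02 -0.09 -0.27] tcp [ 0.6464 -0.2642  0.0983] F [-0.  -0.2 -0.4] t 42.925 w 0.209
```

Emit:
move_arm:
  series:
    - [[-0.01,-0.02,-0.04,0.02,-0.09,-0.18,0],[0,0,0,0,0,0,0]]

```text
time_s: 43.18
tcp_pos: [0.6485, -0.2689, 0.0885]
ee_rot: [[0.002, 0.074, 0.997], [-0.0, 0.997, -0.074], [-1.0, 0.0, 0.002]]
wrist_force: [-0.1, 0.1, -2.2]
gripper_width: 0.202
```

Run:
```python
from h import *
plan(tw(-.03,-.03,.082),TY)
```

```text
turn(8deg units) [ 0.    0.02 -0.01] shift(60mm units) [-0.01 -0.01 -0.11] tcp [ 0.6485 -0.2689  0.0885] F [-0.1  0.1 -2.2] t 43.175 w 0.202
```

Emit:
move_arm:
  series:
    - [[0,0.02,-0.01,-0.01,-0.01,-0.1,0],[0,0,0,0,0,0,0],[0,0,0,0,0,0,0.27],[0,0,0,0,0,0,0.27],[0,0,0,0,0,0.4,0.27],[0,0,0,0,0,0.7,0.4],[0,0,0,-0.4,0,0.8,0.7],[0,0,0,-0.4,0,0.7,1],[0,0,0,0,0,0,1]]

```text
time_s: 44.3
tcp_pos: [0.6005, -0.2705, 0.2474]
ee_rot: [[0.008, 0.075, 0.997], [-0.004, 0.997, -0.075], [-1.0, -0.003, 0.008]]
wrist_force: [0.2, 0.1, -0.2]
gripper_width: 0.642
```

Run:
```python
from h import *
P,p,d=cap("wrist","w13"); W=pts(P,d,True); np.save("pics/W13.npy",W)
P,p,d=cap("scene","s2"); np.save("pics/Ws2.npy",pts(P,d))
plan((.461,-.350,.2),104)
```

```text
turn(8deg units) [-0.    0.01 13.54] shift(60mm units) [-2.32 -1.34 -0.71] tcp [ 0.6    -0.2698  0.2429] F [-0.   0.6 -1.5] t 44.4 w 0.729
```

View pics/w13.png

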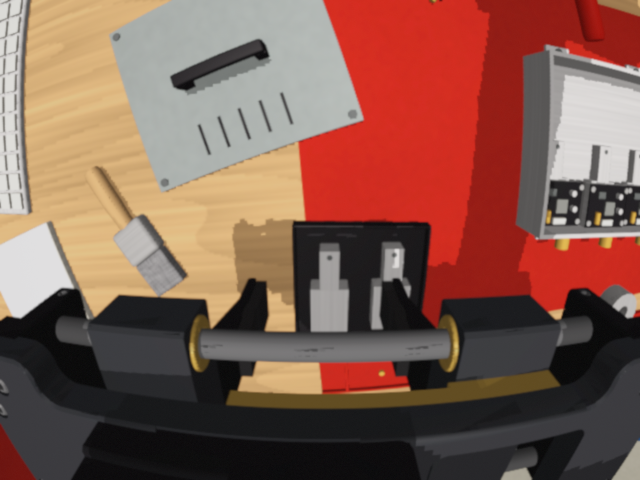

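View pics/s2.png

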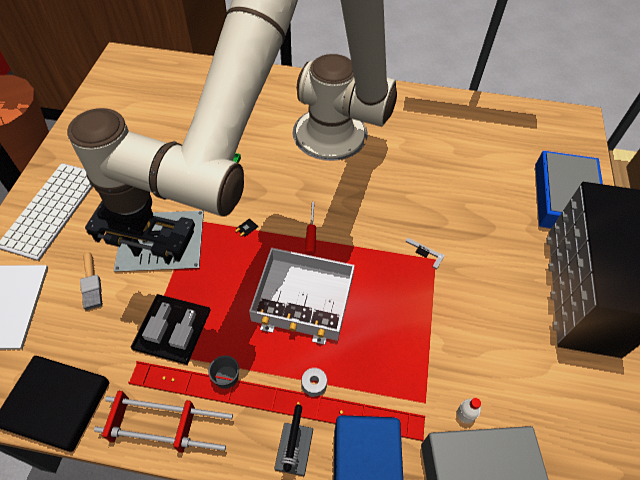

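Run:
```python
from h import *
X=np.load("pics/Ws2.npy").reshape(-1,3)
a=np.radians(TY);ct=lambda q:(np.array([[np.cos(a),np.sin(a)],[-np.sin(a),np.cos(a)]])@(q[:2]-np.array([.680,-.242])))
for t,y in((20,.03),(24,-.03)):
    o=tw(.015,y,0); c=np.array(tw(-.004,y,0))[:2]
    zz=.003+t/1000
    k=(np.hypot(X[:,0]-c[0],X[:,1]-c[1])<.055)&(abs(X[:,2]-zz)<.004)
    L=np.array(X[k]); 
    q,s=fitpoly(L,PL,[o[0],o[1],a]); print(t,k.sum(),q,s,"tray frame mm",ct(q)*1000)
    A=np.c_[L[:,:2],np.ones(len(L))]; print("tilt",np.linalg.lstsq(A,L[:,2],rcond=None)[0][:2])
W=np.load("pics/W13.npy"); X=W.reshape(-1,3)
k=(np.hypot(X[:,0]-.461,X[:,1]+.35)<.14)&(abs(X[:,2]-.010)<.004); q,s=fitpoly(X[k],rectp(.172,.202),[.461,-.35,.246],.05); print("cover",q,np.degrees(q[2]),s)
k=(np.hypot(X[:,0]-.461,X[:,1]+.35)<.07)&(X[:,2]>.034)&(X[:,2]<.048); Y=X[k]; print("bar",k.sum(),cv2.minAreaRect(np.float32(Y[:,:2])),np.median(Y[:,2]))
# home plates: tail end position from w10-like? use wrist pic w8 not saved
```

```text
20 510 [ 0.6986 -0.214  -0.0772] 0.8453119397163391 tray frame mm [16.46   29.3084]
tilt [ 0.0021 -0.0244]
24 497 [ 0.6953 -0.2733 -0.0852] 0.864224910736084 tray frame mm [ 17.5633 -30.0925]
tilt [ 0.0039 -0.0251]
cover [ 0.46   -0.3488  0.2342] 13.421321835510595 0.8400617241859436
bar 1471 ((0.45964521169662476, -0.34926050901412964), (0.013087973929941654, 0.08255265653133392), 13.615340232849121) 0.04175916207428326
```

Emit:
move_arm:
  series:
    - [[0,0,1,-0.17,-0.1,0,1],[0,0,1,-0.17,-0.1,0,1],[0,0,1,-0.17,-0.1,0,1],[0,0,1,-0.17,-0.1,0,1],[0,0,1,-0.17,-0.1,0,1],[0,0,1,-0.17,-0.1,0,1],[0,0,1,-0.17,-0.1,0,1],[0,0,1,-0.17,-0.1,0,1],[0,0,1,-0.17,-0.1,0,1],[0,0,1,-0.17,-0.1,0,1],[0,0,1,-0.17,-0.1,0,1],[0,0,1,-0.17,-0.1,0,1],[0,0,1,-0.17,-0.1,0,0.7],[0,0,0.4,0,0,0,0.6],[0,0,0,0,0,0,0.6]]

```text
time_s: 46.28
tcp_pos: [0.4617, -0.3463, 0.213]
ee_rot: [[-0.037, -0.958, -0.285], [-0.014, -0.285, 0.959], [-0.999, 0.039, -0.003]]
wrist_force: [-1.3, 0.8, 0.1]
gripper_width: 0.75
```

Run:
```python
from h import *
plan((.4597,-.3493,.12),103.7); print(r.sense()["joints"])
P,p,d=cap("wrist","w14"); W=pts(P,d,True); X=W.reshape(-1,3)
k=(np.hypot(X[:,0]-.461,X[:,1]+.35)<.07)&(X[:,2]>.034)&(X[:,2]<.048); Y=X[k]; print("bar",k.sum(),cv2.minAreaRect(np.float32(Y[:,:2])),np.median(Y[:,2]))
```

```text
turn(8deg units) [ 0.09 -0.27 -0.36] shift(60mm units) [-0.03 -0.05 -1.55] tcp [ 0.4617 -0.3463  0.213 ] F [-1.3  0.8  0.1] t 46.275 w 0.75
[-20.1787  21.813  -12.7808   1.7431 -57.131   35.7631]
bar 1680 ((0.4592706561088562, -0.3499733805656433), (0.012348311953246593, 0.08194254338741302), 14.119112968444824) 0.04186130072160768
```

View pics/w14.png

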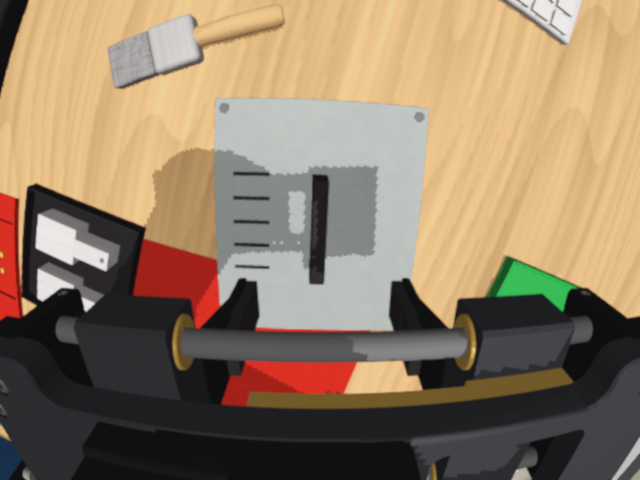

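Emit:
move_arm:
  series:
    - [[0.09,-0.27,-0.33,-0.03,-0.05,-0.5,0.55],[0,0,0,0,0,-0.6,0.5],[0,0,0,0,0,-0.3,0.5],[0,0,0,0,0,0,0.5]]

```text
time_s: 46.82
tcp_pos: [0.4606, -0.3489, 0.1248]
ee_rot: [[-0.0, -0.972, -0.236], [0.001, -0.236, 0.972], [-1.0, 0.0, 0.001]]
wrist_force: [-0.5, -0.7, 0.6]
gripper_width: 0.507
```

Run:
```python
from h import *
plan((.4595,-.3496,.0885),104)
```

```text
turn(8deg units) [-0.01 -0.    0.04] shift(60mm units) [-0.02 -0.01 -0.61] tcp [ 0.4606 -0.3489  0.1248] F [-0.5 -0.7  0.6] t 46.825 w 0.507
```

Emit:
move_arm:
  series:
    - [[-0.01,0,0.04,-0.02,-0.01,-0.35,0.5],[0,0,0,0,0,-0.2,0.5],[0,0,0,0,0,0,0.5]]

```text
time_s: 47.2
tcp_pos: [0.4614, -0.3501, 0.0927]
ee_rot: [[0.003, -0.97, -0.242], [-0.002, -0.242, 0.97], [-1.0, -0.002, -0.003]]
wrist_force: [-0.3, 0.2, -0.0]
gripper_width: 0.498
```

Run:
```python
from h import *
plan((.4595,-.3496,.0885),104)
```

```text
turn(8deg units) [0.02 0.02 0.  ] shift(60mm units) [-0.03  0.01 -0.07] tcp [ 0.4614 -0.3501  0.0927] F [-0.3  0.2 -0. ] t 47.2 w 0.498
```

Emit:
move_arm:
  series:
    - [[0.02,0.02,0,-0.03,0.01,-0.07,0.5],[0,0,0,0,0,0,0.5],[0,0,0,0,0,0,0],[0,0,0,0,0,0,0],[0,0,0,0,0,0,0],[0,0,0,0,0,0,0],[0,0,0,0,0,0.2,0]]

```text
time_s: 48.08
tcp_pos: [0.4594, -0.3494, 0.1018]
ee_rot: [[-0.0, -0.97, -0.241], [0.001, -0.241, 0.97], [-1.0, -0.0, 0.001]]
wrist_force: [0.1, 0.6, -3.8]
gripper_width: 0.136
```

Run:
```python
from h import *
plan((.4595,-.3496,.0885),104)
```

```text
turn(8deg units) [-0.   -0.    0.01] shift(60mm units) [ 0.   -0.   -0.22] tcp [ 0.4594 -0.3494  0.1018] F [ 0.1  0.6 -3.8] t 48.075 w 0.136
```

Emit:
move_arm:
  series:
    - [[0,0,0,0,0,0.5,0],[0,0,0,0,0,0.7,0],[0,0,0,0,0,0.5,0],[0,0,-0.15,0.1,0.4,0,0],[0,0,-0.2,0.12,0.5,0,0],[0,0,-0.2,0.12,0.5,0,0],[0,0,-0.2,0.12,0.5,0,0],[0,0,-0.2,0.12,0.5,0,0],[0,0,-0.2,0.12,0.5,0,0],[0,0,-0.2,0.12,0.5,0,0],[0,0,-0.2,0.12,0.5,0,0],[0,0,-0.2,0.12,0.5,0,0],[0,0,-0.2,0.12,0.5,0,0],[0,0,-0.2,0.12,0.5,0,0],[0,0,0,0.12,0.5,0,0],[0,0,0,0,0.4,0,0],[0,0,0,0,0,0,0]]

```text
time_s: 50.2
tcp_pos: [0.5375, 0.0428, 0.2084]
ee_rot: [[-0.008, -0.997, 0.073], [0.009, 0.073, 0.997], [-1.0, 0.009, 0.009]]
wrist_force: [-0.1, -0.3, -4.0]
gripper_width: 0.132
```

Run:
```python
from h import *
plan((.5463,.0308,.15),90+CY)
P,p,d=cap("wrist","w15"); cap("side","sd15"); cap("scene","sc15")
```

```text
turn(8deg units) [-0.06 -0.06  0.16] shift(60mm units) [ 0.15 -0.2  -0.97] tcp [0.5375 0.0428 0.2084] F [-0.1 -0.3 -4. ] t 50.2 w 0.132
```

View pics/sd15.png

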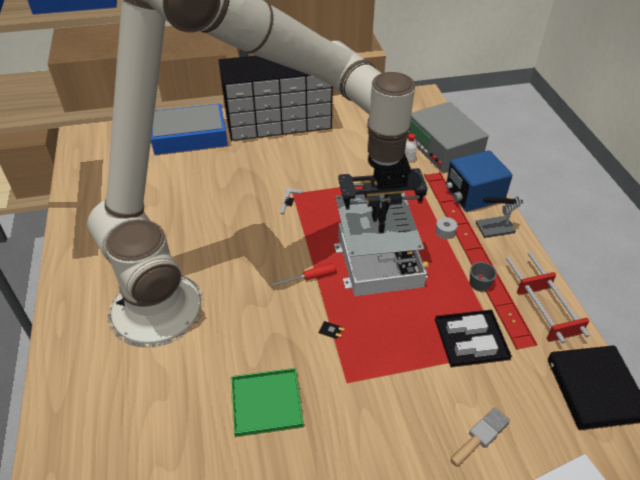

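Emit:
move_arm:
  series:
    - [[-0.06,-0.06,0.16,0.15,-0.2,-0.4,0],[0,0,0,0,0,-0.4,0],[0,0,0,0,0,0,0]]

```text
time_s: 50.72
tcp_pos: [0.5463, 0.0261, 0.1602]
ee_rot: [[0.001, -0.998, 0.056], [0.0, 0.056, 0.998], [-1.0, -0.001, 0.0]]
wrist_force: [0.2, 0.1, -4.1]
gripper_width: 0.134
```

Run:
```python
from h import *
plan((.5463,.0308,.15),90+CY)
P,p,d=cap("scene","sc16"); W=pts(P,d); X=W.reshape(-1,3)
k=(np.hypot(X[:,0]-.546,X[:,1]-.031)<.14)&(X[:,2]>.066)&(X[:,2]<.082); print("z",np.median(X[k,2]))
q,s=fitpoly(X[k],rectp(.172,.202),[.546,.031,-.05],.05); print("cover",q,np.degrees(q[2]),s)
P,p,d=cap("wrist","w16")
W=pts(P,d,True); X=W.reshape(-1,3)
k=(np.hypot(X[:,0]-.546,X[:,1]-.031)<.15)&(X[:,2]>.064)&(X[:,2]<.082); print("wrist z",np.median(X[k,2]),X[k].min(0),X[k].max(0))
```

```text
turn(8deg units) [-0.    0.    0.04] shift(60mm units) [ 0.    0.08 -0.17] tcp [0.5463 0.0261 0.1602] F [ 0.2  0.1 -4.1] t 50.725 w 0.134
z 0.07902447728078932
cover [ 0.5475  0.0265 -0.0593] -3.3956442559496853 0.6210315227508545
wrist z 0.08042734613497574 [ 0.4561 -0.0779  0.0776] [0.6339 0.0972 0.082 ]
```

View pics/w16.png

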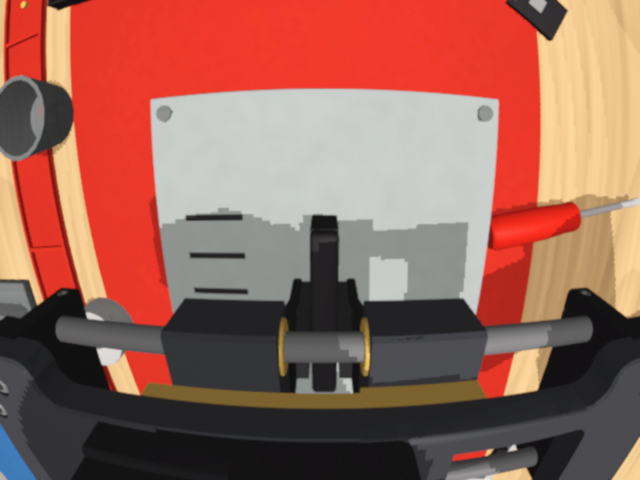

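Run:
```python
import cv2
p=cv2.imread("pics/sc16.png"); cv2.imwrite("pics/sc16c.png",cv2.resize(p[210:370,220:400],None,fx=4,fy=3.75))
```

```text
(no output)
```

View pics/sc16c.png

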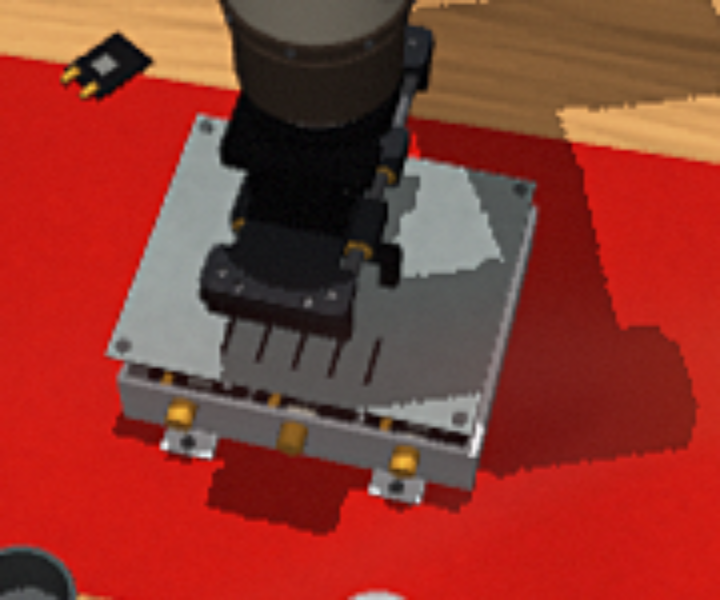

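Emit:
move_arm:
  series:
    - [[0,0,0.04,0,0.08,-0.1,0],[0,0,0,0,0,0,0]]

```text
time_s: 51.08
tcp_pos: [0.5489, 0.0319, 0.1581]
ee_rot: [[0.01, -0.999, 0.049], [0.002, 0.049, 0.999], [-1.0, -0.01, 0.003]]
wrist_force: [-0.6, 0.3, -3.7]
gripper_width: 0.135
```

Run:
```python
from h import *
plan((.5465,.0308,.14),90+CY)
```

```text
turn(8deg units) [-0.02  0.07 -0.01] shift(60mm units) [-0.04 -0.02 -0.3 ] tcp [0.5489 0.0319 0.1581] F [-0.6  0.3 -3.7] t 51.075 w 0.135
```

Emit:
move_arm:
  series:
    - [[-0.02,0.07,-0.01,-0.04,-0.02,-0.2,0],[0,0,0,0,0,0,0]]

```text
time_s: 51.32
tcp_pos: [0.5464, 0.0309, 0.1458]
ee_rot: [[0.0, -0.999, 0.05], [-0.0, 0.05, 0.999], [-1.0, -0.0, -0.0]]
wrist_force: [-0.1, -0.3, -4.1]
gripper_width: 0.136
```

Run:
```python
from h import *
plan((.5465,.0308,.136),90+CY)
```

```text
turn(8deg units) [ 0.    0.   -0.01] shift(60mm units) [ 0.   -0.   -0.16] tcp [0.5464 0.0309 0.1458] F [-0.1 -0.3 -4.1] t 51.325 w 0.136
```

Emit:
move_arm:
  series:
    - [[0,0,0,0,0,-0.08,0],[0,0,0,0,0,-0.05,0],[0,0,0,0,0,0,0]]

```text
time_s: 51.7
tcp_pos: [0.5466, 0.031, 0.1374]
ee_rot: [[0.0, -0.999, 0.05], [-0.001, 0.05, 0.999], [-1.0, -0.0, -0.001]]
wrist_force: [0.0, 1.0, -3.3]
gripper_width: 0.13
```

Run:
```python
from h import *
plan((.5465,.0308,.132),90+CY)
```

```text
turn(8deg units) [ 0.    0.   -0.01] shift(60mm units) [-0.   -0.   -0.09] tcp [0.5466 0.031  0.1374] F [ 0.   1.  -3.3] t 51.7 w 0.13
```

Emit:
move_arm:
  series:
    - [[0,0,0,0,0,-0.05,0],[0,0,0,0,0,-0.04,0],[0,0,0,0,0,0,0]]

```text
time_s: 52.08
tcp_pos: [0.5469, 0.0312, 0.1339]
ee_rot: [[0.001, -0.999, 0.049], [-0.001, 0.049, 0.999], [-1.0, -0.001, -0.001]]
wrist_force: [0.9, 0.1, -3.7]
gripper_width: 0.13
```

Run:
```python
from h import *
plan((.5465,.0308,.132),90+CY)
```

```text
turn(8deg units) [ 0.01  0.01 -0.01] shift(60mm units) [-0.01 -0.01 -0.03] tcp [0.5469 0.0312 0.1339] F [ 0.9  0.1 -3.7] t 52.075 w 0.13
```

Emit:
move_arm:
  series:
    - [[0.01,0.01,-0.01,-0.01,-0.01,-0.04,0],[0,0,0,0,0,-0.02,0],[0,0,0,0,0,0,0]]

```text
time_s: 52.45
tcp_pos: [0.547, 0.0311, 0.1337]
ee_rot: [[0.003, -0.999, 0.049], [0.001, 0.049, 0.999], [-1.0, -0.003, 0.001]]
wrist_force: [-1.5, 0.8, -3.9]
gripper_width: 0.135
```

Run:
```python
from h import *
plan((.5465,.0308,.132),90+CY)
```

```text
turn(8deg units) [-0.01  0.02 -0.02] shift(60mm units) [-0.01 -0.   -0.03] tcp [0.547  0.0311 0.1337] F [-1.5  0.8 -3.9] t 52.45 w 0.135
```

Emit:
move_arm:
  series:
    - [[0,0.02,-0.01,-0.01,0,-0.06,0],[0,0,0,0,0,-0.02,0]]

```text
time_s: 52.7
tcp_pos: [0.5471, 0.0311, 0.1336]
ee_rot: [[0.002, -0.999, 0.048], [-0.0, 0.048, 0.999], [-1.0, -0.002, -0.0]]
wrist_force: [-2.2, 0.8, 0.8]
gripper_width: 0.137
```

Run:
```python
from h import *
plan((.5465,.0308,.132),90+CY)
P,p,d=cap("side","sd17"); cv2.imwrite("pics/sd17c.png",cv2.resize(p[180:310,300:450,::-1],None,fx=5,fy=4.6))
```

```text
turn(8deg units) [ 0.    0.01 -0.02] shift(60mm units) [-0.01 -0.01 -0.03] tcp [0.5471 0.0311 0.1336] F [-2.2  0.8  0.8] t 52.7 w 0.137
```

View pics/sd17c.png

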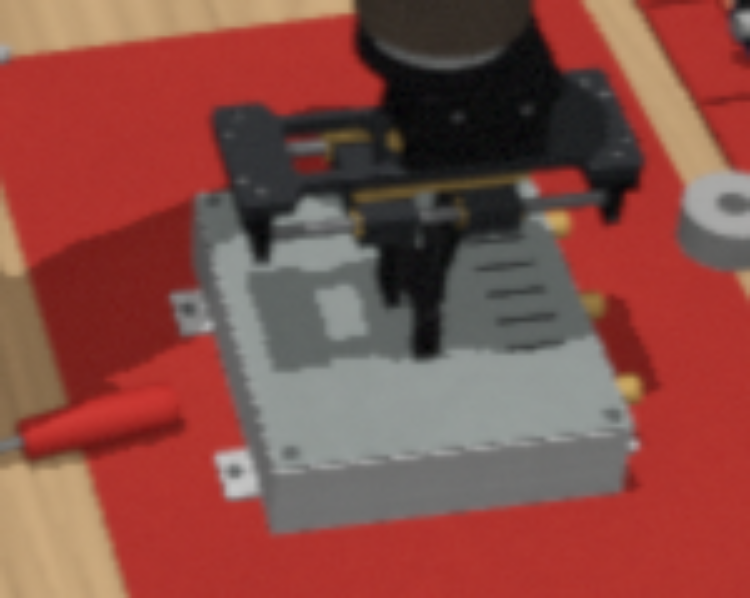

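Emit:
move_arm:
  series:
    - [[0,0,0,0,0,0,0.4],[0,0,0,0,0,0,0.4],[0,0,0,0,0,0,0.4],[0,0,0,0,0,0.5,0.4],[0,0,0,0,0,0.8,0.4],[0,0,0,-0.3,-0.3,0.8,0.4],[0,0,0,-0.4,-0.6,0.6,0.4],[0,0,0,-0.4,-0.8,0.2,0.4],[0,0,0,-0.2,-0.8,0,0.4],[0,0,0,0,-0.8,0,0.4],[0,0,0,0,0,0,0.4]]

```text
time_s: 54.12
tcp_pos: [0.4685, -0.172, 0.3117]
ee_rot: [[0.008, -0.999, 0.045], [-0.003, 0.045, 0.999], [-1.0, -0.008, -0.002]]
wrist_force: [0.2, -0.3, -0.8]
gripper_width: 0.404
```

Run:
```python
from h import *
for c,n in(("scene","sc18"),("side","sd18")):
    P,p,d=cap(c,n); W=pts(P,d); X=W.reshape(-1,3)
    k=(np.hypot(X[:,0]-.547,X[:,1]-.031)<.14)&(abs(X[:,2]-.053)<.007)
    q,s=fitpoly(X[k],rectp(.172,.202),[.546,.031,-.05],.05)
    L=X[k&(np.hypot(X[:,0]-.547,X[:,1]-.031)<.085)]; A=np.c_[L[:,:2]-[.547,.031],np.ones(len(L))]; co=np.linalg.lstsq(A,L[:,2],rcond=None)[0]
    print(c,"cover",q,np.degrees(q[2]),round(s,3),"plane",co)
    # corners drop
    for sx in(-1,1):
        for sy in(-1,1):
            w=np.array(cw(sx*.078,sy*.093,0))[:2]; m=(np.hypot(X[:,0]-w[0],X[:,1]-w[1])<.006)&(X[:,2]>.03); print(sx,sy,np.median(X[m,2]) if m.any() else None)
    cv2.imwrite(f"pics/{n}c.png",cv2.resize((p[210:370,220:400] if c=="scene" else p[180:340,300:480])[:,:,::-1],None,fx=4,fy=3.75))
plan((.5,-.2,.3),87)
```

```text
scene cover [ 0.5485  0.0306 -0.0487] -2.791377122756866 0.928 plane [-0.0013 -0.0016  0.0526]
-1 -1 0.5891782991465824
-1 1 0.05278485788695653
1 -1 0.05348373150958552
1 1 0.05282973019396775
side cover [ 0.5463  0.0249 -0.0521] -2.9860877151784453 0.419 plane [ 0.0016 -0.0004  0.0518]
-1 -1 0.055912366942189706
-1 1 None
1 -1 0.052655182285449964
1 1 None
turn(8deg units) [ 0.02  0.06 -0.07] shift(60mm units) [ 0.52 -0.5  -0.19] tcp [ 0.4687 -0.17    0.3116] F [-0.   1.2  0.1] t 54.225 w 0.398
```

View pics/sc18c.png

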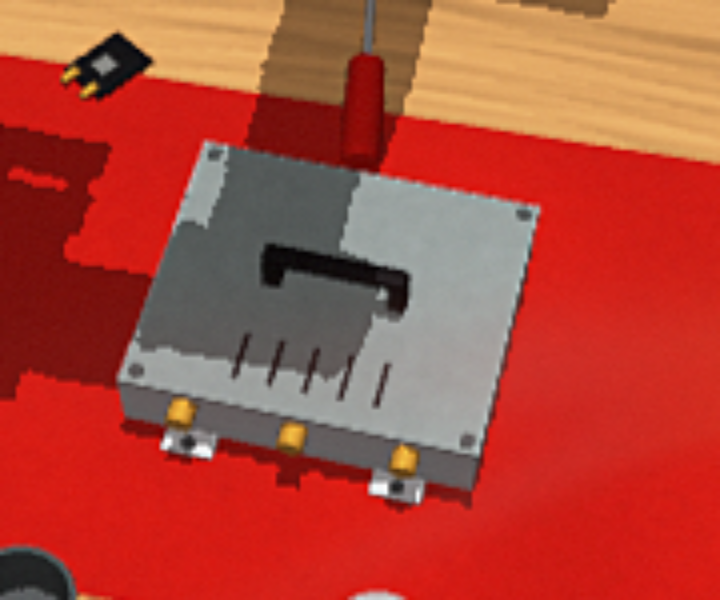

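View pics/sd18c.png

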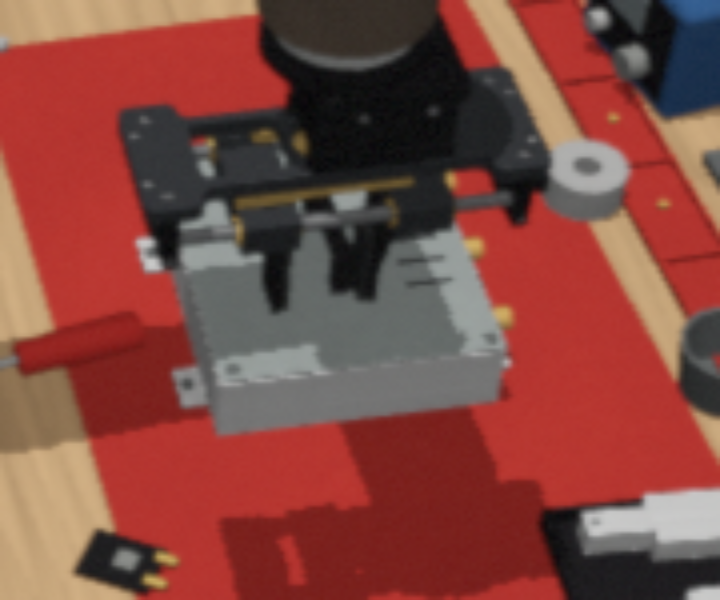

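Run:
```python
from h import *
P,p,d=cap("side"); W=pts(P,d); X=W.reshape(-1,3)
Pc,pc,dc=cap("scene","sc19"); X2=pts(Pc,dc).reshape(-1,3)
a=np.radians(TY);ct=lambda q:(np.array([[np.cos(a),np.sin(a)],[-np.sin(a),np.cos(a)]])@(q[:2]-np.array([.680,-.242])))
for t,y in((20,.03),(24,-.03)):
  for n,x in(("side",X),("scene",X2)):
    o=tw(.015,y,0); c=np.array(tw(-.004,y,0))[:2]
    k=(np.hypot(x[:,0]-c[0],x[:,1]-c[1])<.055)&(abs(x[:,2]-.003-t/1000)<.004)
    if k.sum()>50:
        q,s=fitpoly(x[k],PL,[o[0],o[1],a]); print(t,n,k.sum(),round(s,2),"tray mm",ct(q)*1000,"z",np.median(x[k,2]))
cv2.imwrite("pics/end.png",cv2.resize(p[180:400,250:560,::-1],(775,550)))
```

```text
20 side 405 0.75 tray mm [15.1905 40.7111] z 0.022452718752448586
20 scene 529 0.84 tray mm [15.7667 43.5602] z 0.022823870766723875
24 side 432 0.9 tray mm [ 16.704  -32.7553] z 0.026046484526142666
24 scene 451 0.92 tray mm [ 17.5852 -30.6625] z 0.02665773263441862
```

View pics/end.png

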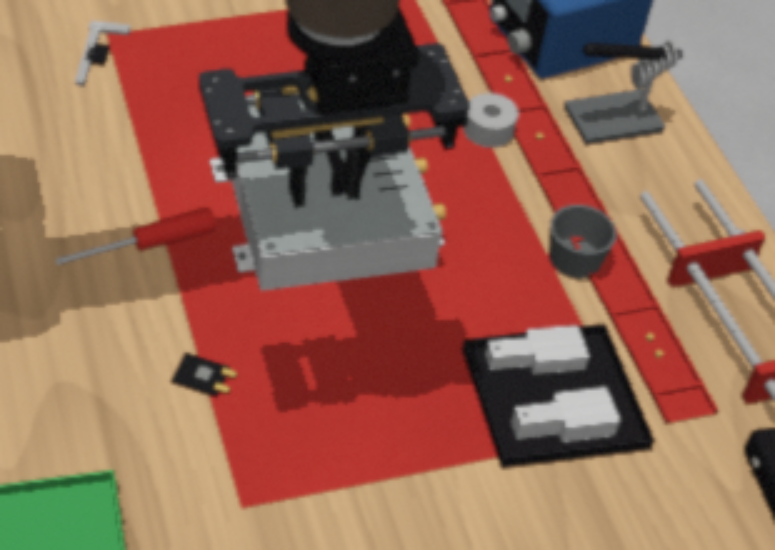

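Run:
```python
from h import *
P,p,d=cap("scene","sc20"); x=pts(P,d).reshape(-1,3)
for t,y in((20,.043),(24,-.0305)):
    c=np.array(tw(.016,y,0))[:2]
    k=(np.hypot(x[:,0]-c[0],x[:,1]-c[1])<.016)&(x[:,2]>.012); L=x[k]
    A=np.c_[L[:,:2]-c,np.ones(len(L))]; print(t,k.sum(),np.linalg.lstsq(A,L[:,2],rcond=None)[0])
    o=tw(.016,y,0); c=np.array(tw(-.003,y,0))[:2]
    k=(np.hypot(x[:,0]-c[0],x[:,1]-c[1])<.055)&(abs(x[:,2]-.003-t/1000)<.004); q,s=fitpoly(x[k],PL,[o[0],o[1],np.radians(TY)]); print(q,s)
cv2.imwrite("pics/sc20c.png",cv2.resize(p[285:370,120:225,::-1],None,fx=7,fy=7))
```

```text
20 155 [0.0158 0.0188 0.0224]
[ 0.6992 -0.1999 -0.1061] 0.9305331110954285
24 155 [-0.0491 -0.0186  0.0265]
[ 0.6952 -0.2736 -0.0827] 0.9346693158149719
```

View pics/sc20c.png

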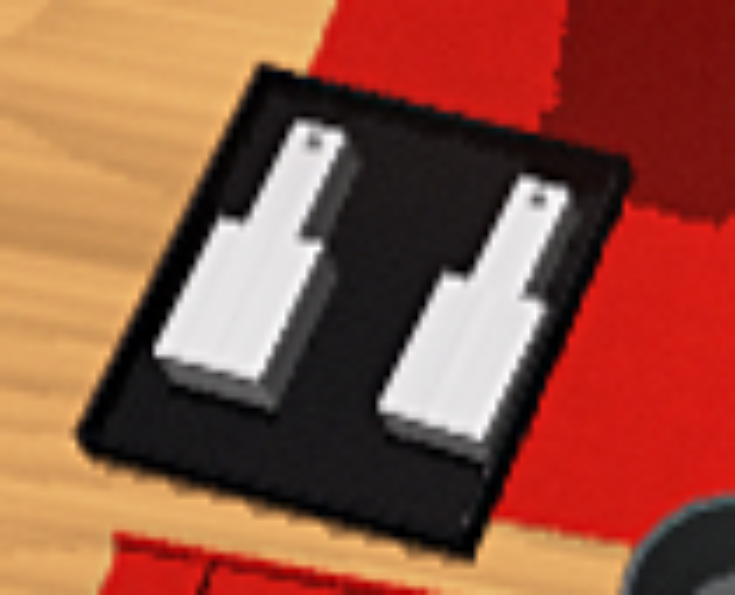

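```bash
python3 -c "
from station import r
print(r.finish_job())"
```

```text
the job is handed in; nothing more can be done
None
```

The job is done and handed in at about 54 s; the hand-in reports no verdict. All three modules have a plate home, the two left over are in the black tray, and the cover is seated.

- **Plates under the modules:** Before inserting anything I measured the gaps with the wrist camera. The undersides of the blocks stood about 14, 22 and 18 mm above the bench, against 13.5, 21.5 and 17.5 mm expected for the plates that fit. Plate 8 went under the module at y = -63, plate 16 at y = 0 and plate 12 at y = +63. I did not try thicker plates to confirm. Each plate slid in freely and stopped at the back wall where expected. The force when it stopped was only 5–6 N, and a picture taken afterwards shows all three tails in place.
- **Plates in the tray:** Plates 20 and 24 lie flat in the black tray. The last check found plate 20 about 13 mm nearer the tray wall than I had set it, apparently the announced knock. It is still flat and at y ≈ 43 mm in the tray's frame, inside the 60 mm limit, so I left it.
- **Cover:**
  - By the scene camera its top is at 52.6 mm against 53 expected, its tilt is about 0.002 rad, and it is in line with the case within 0.2°.
  - It lies about 2 mm from the case centre, which is within calibration.
  - The side camera's centre differed by 6 mm in y, but the gripper blocked much of that view (overlap 0.42), so I trusted the scene camera.
  - One corner was hidden by the arm in the scene view and could not be checked there.

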